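# Ease the press-fit cover off a detector head with a wedge

## Task

Ease the press-fitted cover off the detector head on the tilted table with the nylon wedge from the tool tray: work its blade into the pry slots at the left and right sides by turns, never letting one side get more than about 4 mm ahead of the other, until the cover stands about 7 mm off the body on both sides, even and still on its dowel pins. Raise the cover with the wedge only, never with the bare gripper. Then lay the wedge flat in its tray again, and leave the small things around it where they are.

Things in the scene. Friction and masses are not known exactly. Their poses are not given: they have to be found in the camera images.
- wedge_grip (a point): Loose white nylon wedge, 140 mm long, about 70 g. This point: centre of its handle, 12 mm above the flat underside, 88 mm behind the tip. x points to the tip, z up when it lies on its underside. Handle: 85 mm long (52 behind to 33 ahead of this point), 18 wide (y), 24 tall. It starts flat in the tool tray, within 0.3 rad of the tray's x.
- wedge_tip (a point): Middle of the underside at the wedge's tip, axes as wedge_grip. Blade: the front 55 mm, 22 mm wide; its flat underside is level with the handle's, its top rises straight from 2 mm thick at the tip to 17 mm at the handle (0.273 mm per mm).
- tool_tray_in (a point): Centre of the inner floor (3 mm above the bench) of the fixed steel tray that holds the wedge: inside 214 mm (x) by 144 mm (y), rim 18 mm above the bench. It stands to the left or right of the head; a like tray with other parts stands on the other side.
- head: Fixed body of the detector head, an open grey cast box, 84 mm (x) x 100 mm (y) x 40 mm high, on a grey tilting table; origin under its centre. x up the slope (away from the robot), y to its left, z out of its top, which leans 30 degrees towards the robot. Nothing stands beside it, 200 mm out to its left and right, from 35 mm below its top upwards.
- seam_left (a point): Middle of the left top outer edge of the body, in the seam plane (underside of the seated cover); axes as head. Here a pry slot, 34 mm wide (x), 3 mm deep below the seam plane, goes through the 10 mm wall into the hollow body, where the blade runs free to 45 mm from this point. Mouth: over the outer 5 mm the slot's floor falls by 3 mm more.
- seam_right (a point): The same point at the right side (100 mm from seam_left along -y), with the same slot and the same axes; the slot runs in along +y here and along -y at the left.
- cover_left (a point): Middle of the left lower edge of the cover, a bright aluminium plate 84 x 100 x 12 mm with a black lens tube (44 mm across, 12 high) on it; axes as head when seated. Its z in the frame of seam_left is the gap at the left. Over the slots the outer 5 mm of the cover's underside is bevelled up by 3 mm, so a mouth is 9 mm high, 6 below to 3 above the seam plane.
- cover_right (a point): Middle of the right lower edge of the cover. With the wedge's underside on the slot's floor and its tip t mm inside the edge, that side's gap is at most 0.273 x (t - 5) - 1 mm, and in practice 0.5 to 2 mm less, as wedge and arm give: check the gap and push on. Pushing in takes 6 to 20 N, pulling out less.
- cover (a joint): Rise of the left side, pivoting on the right edge, rad: 0.01 is a gap of 1 mm. 0 to 0.008 at the start, stop at 0.105. Two dowel pins on the mid line hold the cover by friction: each side takes about 6 N at its edge to rise and stays where it is left.
- cover_right_side (a joint): Rise of the right side, pivoting on the left edge, rad: 0.01 is a gap of 1 mm. 0 to 0.008 at the start, independent of the left side.
- vial: Bystander: small plastic vial, 34 mm across, 36 mm high, in front of the head.
- screw_dish: Bystander: clear dish with the cover's screws, 68 mm across, 10 mm high, in front of the head.
- tweezers: Bystander: steel tweezers lying flat, 118 mm long, 6 mm high, in front of the head.
- screwdriver: Bystander: screwdriver with black handle, 150 mm, lying in the parts tray.
- lens_ring: Bystander: black ring, 48 mm across, 14 mm high, lying in the parts tray.
Not all that is in view belongs to the job. Of the things that look like the part that bears wedge_grip, take the one that is nearest to the robot's base at the start.

How it is judged:
By the outcome, as a careful person would: the job done as asked, in the order asked, and still so for the second after the job is handed in, with the robot touching nothing.
It also fails if it takes over 70 s, if anything falls off the work surface, if the arm or the gripper's body presses on something with over 40 N, if the wrist force passes 120 N, or if a joint passes its speed limit or range.

## Robot

A 6-joint arm with a two-finger parallel gripper is mounted at the origin on the work surface. World frame = base frame: x ahead of the robot, y to its left, z up, the work surface at z = 0. Lengths are in m, angles in rad, forces in N, time in s.
With the tool pointing down it reaches from about 0.275 to 0.75 m from the base axis. Payload 10.2 kg.
Tool frame: the origin (TCP) lies midway between the tips of the shut fingers; the grasp point (between the pads) lies 19 mm behind it; y points along the fingers, x is the direction in which the jaws open and shut, and the axes are right-handed (so a half turn about y gives the same grasp; the last joint's range is limited). The gripper opens to 85 mm and grips with 20 to 120 N. Pads are 22 mm wide; open, the fingers measure 114 mm over their backs; the gripper's body (76 mm by 85 mm) begins 54 mm behind the grasp point. The pads swing forward as they close: fully open they stand 13 mm farther back than shut.
Start: joints at [-1.543, 0.313, 1.498, -0, 1.331, -0.223], TCP at [0.13, -0.509, 0.231] pointing down, gripper open.
Joint ranges: [-2.94, 2.94], [-0.97, 2.17], [0.19, 2.56], [-1.23, 4.37], [0.02, 3.11], [-2.88, 2.88]. Speed limits (rad/s): [2.39, 2.39, 3.01, 3.14, 3.14, 3.14].

## Interface

Orientations are given as a rotation vector (axis times angle).
In Python, from bench import sensors, read_camera, ticket gives the robot as it stands.
- The arm moves only by the tool play_rows, never from a script. Its argument "commands" is a list of rows, each a list of 7 numbers: the closure, from -1 (fully open) to 1 (shut), then the shift along the world's x, y, z in mm, then the turn, a rotation vector about the world's x, y, z in rad. A call has 1 to 8 rows; each row is the pose to reach, as a shift and turn from the pose commanded when the call began; what a row does not reach only later rows make up. A row lasts 1/10 s, in which the tool goes at most 50 mm and 8.59 degrees, less where a joint would pass 70% of its speed; a pose out of reach is approached as far as the arm can. A call with a gripper value outside its range is refused whole. The fingers move at their own pace and stop on an object; "squeeze" is the grip in N (left out, the last holds). Time passes only in rows, so rows that repeat a pose let the fingers close. It gives the time, the measured TCP pose, the force and the opening at its end, in the units of the state.
- sensors.get_obs(): the state, without advancing time (a new reading comes with each control period).
- read_camera(name): name is "scene" or "top"; returns a dict with "pixels" (384x512x3 uint8, red, green, blue), "range_z" (384x512 float32, m along the optical axis (not along the pixel's ray), 0 where there is no reading), "intrinsics" (3x3 intrinsics, pixels), "k1" (the pictures are not rectified: a ray, as slopes to the right and down, at radius r is drawn at 1 + k1 r^2 times it, then the intrinsics apply), "R" (3x3) and "t" (3): a world point X has camera coordinates R X + t. Camera axes: x right, y down, z forward; pixel columns grow to the right and rows downward; lengths in m; the calibration is good to about 2 mm. A picture is of the moment at which its call begins.
- ticket.finish_job(): hands the job in, once; it reports no verdict.
The state is a dict: "t": time; "q": joint angles; "joint_velocities": joint speeds; "joint_torque": joint torques, N m; "ee_pos": TCP position; "tool_rot": TCP orientation; "contact_force": force on the tool from outside, world axes, zero at the start; "wrist_torque": the same for the moment, N m; "width": finger opening in m.
Only numpy, scipy, OpenCV 4.12 (cv2) and the standard library are available. Lean on these libraries where they do the work, as an engineer would, in place of code of your own. Each camera call takes 0.05 s, during which the arm holds its last target.

## Working session

There is one attempt and no reset: what is moved stays moved. The work goes in short steps, Python scripts to look and compute and a tool call to move; the robot and the scene stay as the last step left them, time stands still between calls to the robot, and variables do not carry over. Pictures are saved under pics/ and viewed, and the job is handed in when it is done.

Besides the shell and the picture viewer there is one more tool, called after "Request:" as name(argument=value, ...), one argument or row to a line, values as JSON. play_rows: Moves the arm, as the interface text tells. Its arguments: {"type":"object","properties":{"commands":{"type":"array"},"squeeze":{"type":"number"}},"required":["commands"]}

```bash
mkdir -p pics; ls; python3 - <<'E'
from bench import sensors, read_camera
import cv2
for n in("scene","top"):
    c=read_camera(n); cv2.imwrite(f"pics/{n}0.png",cv2.resize(c["pixels"][:,:,::-1],(768,576),interpolation=cv2.INTER_CUBIC))
    print(n,c["intrinsics"],c["k1"],c["R"],c["t"],-c["R"].T@c["t"])
print(sensors.get_obs())
E
```

```text
pics
scene [[356.35956653   0.         256.40201455]
 [  0.         356.35956653 191.16051113]
 [  0.           0.           1.        ]] -0.08892889850284605 [[-0.84874449  0.52860311  0.01454441]
 [ 0.35804146  0.59469035 -0.71982616]
 [-0.38915177 -0.60574099 -0.69400199]] [ 0.54270305 -0.06242804  1.20912253] [0.95350021 0.48266591 0.78630281]
top [[480.11248067   0.         253.5353803 ]
 [  0.         480.11248067 197.80273678]
 [  0.           0.           1.        ]] -0.07362791061240559 [[-6.90999878e-03 -9.99976014e-01 -4.73310327e-04]
 [-9.97184355e-01  6.92605020e-03 -7.46685538e-02]
 [ 7.46700410e-02 -4.39819631e-05 -9.97208295e-01]] [-0.13109084  0.56204071  1.73684342] [ 0.42986219 -0.13490403  1.77389939]
{'t': 0.1, 'q': array([-1.54339613e+00,  3.13384110e-01,  1.49833029e+00, -2.42505943e-05,
        1.33103214e+00, -2.23387626e-01]), 'joint_velocities': array([ 3.65755555e-04, -1.12031719e-03, -2.00070175e-03,  7.60265898e-05,
       -1.23456830e-03,  6.42271293e-04]), 'joint_torque': array([ 1.93150154e-03, -4.12905228e+01, -2.60145092e+01, -2.04698081e-04,
        3.08500246e-03, -4.18173656e-06]), 'ee_pos': array([ 0.13026992, -0.50834596,  0.230809  ]), 'tool_rot': array([-1.31655055,  1.02297725, -1.02172601]), 'contact_force': array([ 0.23793777, -0.10866279,  1.11346358]), 'wrist_torque': array([-0.0107148 , -0.02968323,  0.01682301]), 'width': 0.08519897179679771}
```

View pics/scene0.png

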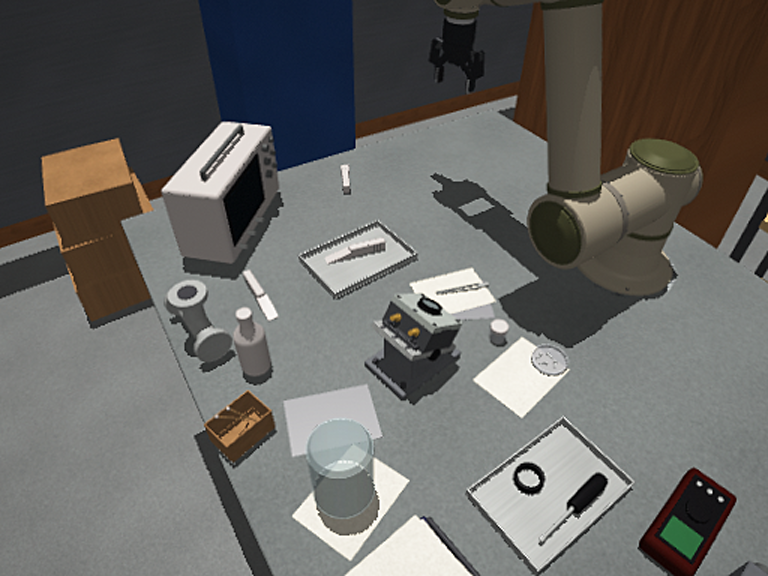

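View pics/top0.png

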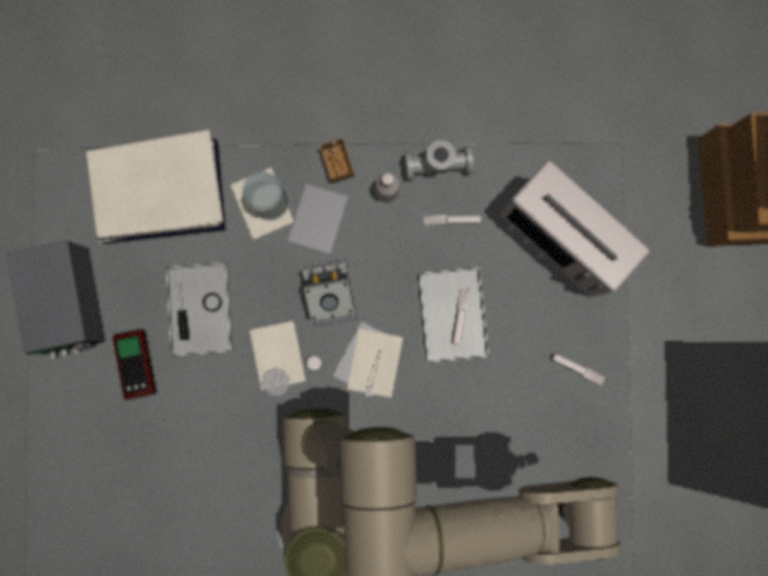

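```bash
cat > h.py <<'E'
import numpy as np, cv2
from bench import sensors, read_camera
from scipy.spatial.transform import Rotation as Rn
def dist(c): return np.array([c["k1"],0,0,0.])
def rays(c,uv):
    uv=np.asarray(uv,float).reshape(-1,1,2)
    n=cv2.undistortPoints(uv,c["intrinsics"],dist(c))[:,0]
    return np.c_[n,np.ones(len(n))]
def cloud(c):
    h,w=c["range_z"].shape
    u,v=np.meshgrid(np.arange(w),np.arange(h))
    r=rays(c,np.c_[u.ravel(),v.ravel()])*c["range_z"].reshape(-1,1)
    return ((r-c["t"])@c["R"]).reshape(h,w,3)
def on_plane(c,uv,p0,n):
    d=rays(c,uv)@c["R"]; o=-c["R"].T@c["t"]
    s=((np.asarray(p0)-o)@n)/(d@n); return o+d*s[:,None]
def proj(c,P):
    X=np.asarray(P).reshape(-1,3)
    rv=cv2.Rodrigues(c["R"])[0]
    return cv2.projectPoints(X,rv,c["t"],c["intrinsics"],dist(c))[0][:,0]
def crop(c,box,name,k=8):
    x0,y0,x1,y1=box
    cv2.imwrite("pics/"+name,cv2.resize(c["pixels"][y0:y1,x0:x1,::-1],None,fx=k,fy=k,interpolation=cv2.INTER_CUBIC))
E
python3 - <<'E'
from h import *
t=read_camera("top"); s=read_camera("scene")
crop(t,(270,170,340,250),"t_tray.png",7); crop(s,(190,140,290,205),"s_tray.png",7)
crop(s,(235,180,315,275),"s_head.png",6); crop(t,(190,165,250,225),"t_head.png",9)
P=cloud(t)
for uv in [(305,228),(309,194),(300,146),(385,245),(283,220),(220,200),(219,190)]: print(uv,P[uv[1],uv[0]].round(4))
P=cloud(s)
for uv in [(285,200),(290,215)]: print(uv,P[uv[1],uv[0]].round(4))
E
```

```text
(305, 228) [ 0.4493 -0.3216  0.0245]
(309, 194) [ 0.5751 -0.3405  0.0034]
(300, 146) [ 0.7511 -0.3076  0.0255]
(385, 245) [ 0.3847 -0.6146  0.0206]
(283, 220) [ 0.4792 -0.2422  0.0172]
(220, 200) [ 0.5462 -0.0198  0.1306]
(219, 190) [ 0.5797 -0.0171  0.1403]
(285, 200) [ 0.5336 -0.031   0.1208]
(290, 215) [0.5593 0.0259 0.1305]
```

```bash
cd pics; python3 -c "
import cv2,numpy as np
a=[cv2.resize(cv2.imread(f),(390,290)) for f in ('t_tray.png','s_tray.png','t_head.png','s_head.png')]
a=[cv2.imread(f) for f in ('t_tray.png','s_tray.png','t_head.png','s_head.png')]
for i in a: print(i.shape)"
```

```text
(560, 490, 3)
(455, 700, 3)
(540, 540, 3)
(570, 480, 3)
```

View pics/t_tray.png

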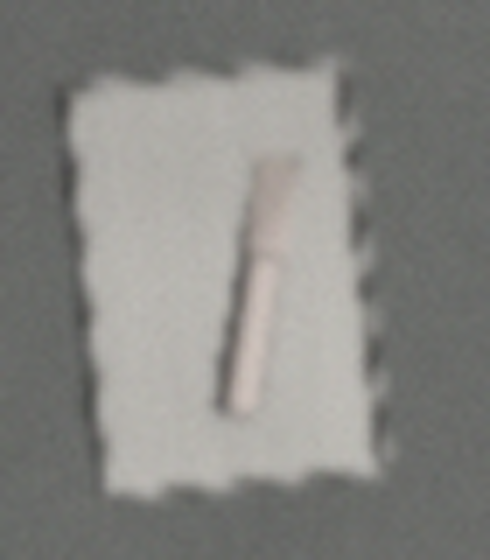

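View pics/s_tray.png

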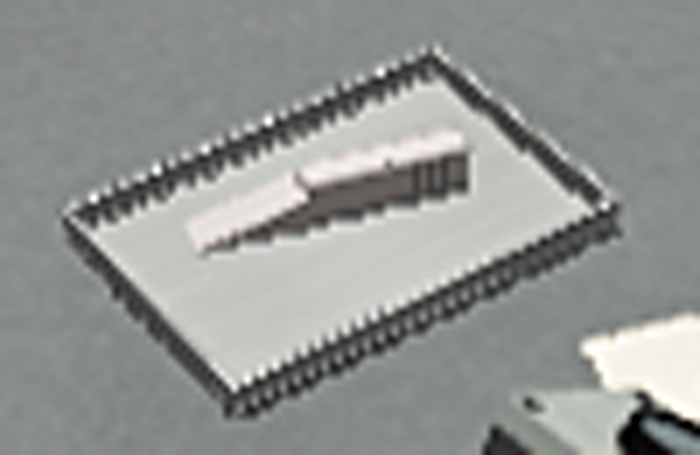

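View pics/s_head.png

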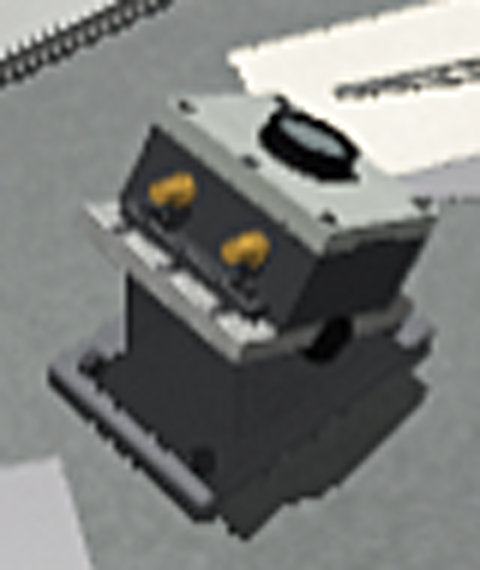

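View pics/t_head.png

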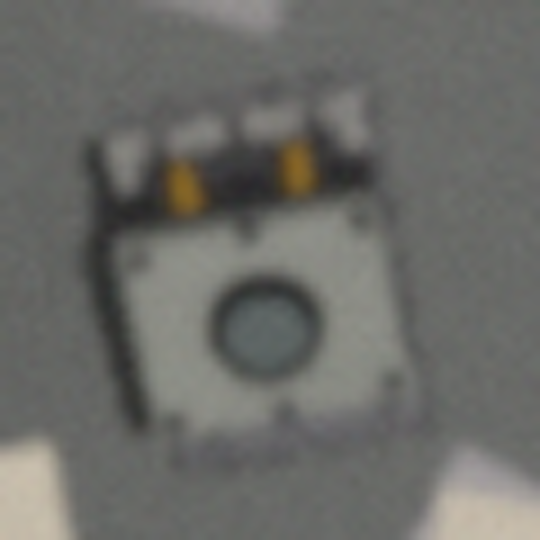

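```bash
cat > meas.py <<'E'
from h import *
def plane(Q):
    for _ in range(6):
        c=Q.mean(0); n=np.linalg.svd(Q-c,full_matrices=False)[2][2]; n*=np.sign(n[2])
        r=(Q-c)@n; Q=Q[abs(r)<max(2.0*r.std(),.001)] if _<5 else Q
    return c,n,r.std(),len(Q)
E
python3 - <<'E'
from meas import *
print(Rn.from_rotvec(sensors.get_obs()['tool_rot']).as_matrix().round(3))
for nm in("top","scene"):
    c=read_camera(nm); P=cloud(c)
    n0=np.array([-.5,0,.866])
    q=P.reshape(-1,3)
    m=(abs(q[:,0]-.55)<.07)&(abs(q[:,1]+.02)<.08)&(q[:,2]>.08)
    Q=q[m]; h=Q@n0
    hist=np.histogram(h,bins=np.arange(h.min(),h.max()+.003,.003)); print(hist[0],hist[1][0])
    # range noise on bench
    m=(abs(q[:,0]-.35)<.03)&(abs(q[:,1]+.15)<.06)&(abs(q[:,2])<.02); print("bench",plane(q[m]))
    # tray
    m=(abs(q[:,0]-.53)<.09)&(abs(q[:,1]+.31)<.06)&(q[:,2]<.012)&(q[:,2]>-.01); print("tray",plane(q[m]))
E
```

```text
[[ 0.248 -0.     0.969]
 [-0.969  0.001  0.248]
 [-0.001 -1.     0.   ]]
[  4   7  10  26  26  21  24  15  12  13  18  19  14  12   8  12  30  52
  91 130 143 114  65  38  19   4] -0.22857869027324138
bench (array([ 0.35034917, -0.15086409,  0.00050878]), array([ 0.00957251, -0.01918017,  0.99977022]), np.float64(0.0034636922107296685), 464)
tray (array([ 0.53263093, -0.30710105,  0.00314454]), array([-0.00434535, -0.00727997,  0.99996406]), np.float64(0.0033526356456710926), 1254)
[  2  14  25  65  69  73  57  38  45  44  48  68  58  53  58  59  60  47
  91 130 142 130  56  32  17] -0.22915229145641666
bench (array([ 0.35092177, -0.15124052, -0.00080255]), array([ 0.00155002, -0.01991048,  0.99980057]), np.float64(0.0013596551996902764), 383)
tray (array([ 0.54001138, -0.3016501 ,  0.00157016]), array([ 1.17710028e-03, -3.53415223e-05,  9.99999307e-01]), np.float64(0.0012392556838656285), 861)
```

```bash
python3 - <<'E'
from meas import *
for nm in("top","scene"):
    c=read_camera(nm); P=cloud(c); px=c["pixels"].astype(int)
    n=np.array([-.5,0,.866]); off=np.array([.548,-.02,.1306])
    h=(P-off)@n
    bright=px.min(2)>125 if nm=="scene" else px.min(2)>105
    m=(abs(h)<.012)&(abs(P[...,0]-.55)<.08)&(abs(P[...,1]+.02)<.08)&(P[...,2]>.09)&bright
    m=m.astype(np.uint8)
    m=cv2.morphologyEx(m,cv2.MORPH_CLOSE,np.ones((3,3)))
    k,lab,st,_=cv2.connectedComponentsWithStats(m); i=1+st[1:,4].argmax(); m=(lab==i).astype(np.uint8)
    cs=max(cv2.findContours(m,cv2.RETR_EXTERNAL,cv2.CHAIN_APPROX_NONE)[0],key=cv2.contourArea)
    ins=cv2.erode(m,np.ones((3,3)))>0
    c0,nf,sd,N=plane(P[ins]); print(nm,m.sum(),"plane",c0,nf,np.degrees(np.arccos(nf[2])),sd,N)
    v=px.copy().astype(np.uint8); cv2.drawContours(v,[cs],-1,(255,0,0),1)
    y,x=cs[:,0,1],cs[:,0,0]; d=dict(c); d["pixels"]=v
    crop(d,(x.min()-12,y.min()-12,x.max()+13,y.max()+13),f"m_{nm}.png",7)
    W=on_plane(c,cs[:,0],c0,nf)
    ex=np.array([1,0,0])-nf*nf[0]; ex/=np.linalg.norm(ex); ey=np.cross(nf,ex)
    uv=np.c_[(W-c0)@ex,(W-c0)@ey].astype(np.float32)*1000
    print(cv2.minAreaRect(uv)); (cx,cy),(w_,h_),a=cv2.minAreaRect(uv)
    print("centre",c0+(cx*ex+cy*ey)/1000)
E
```

```text
top 429 plane [ 0.54730052 -0.01309992  0.12790203] [0.99057127 0.1235353  0.05922498] 86.60467200203277 0.020983564826912566 259
((-86415.125, -202066.625), (1415967.625, 7798.40576171875), 67.2200698852539)
centre [-11.29143501 -10.17911187 219.34238903]
scene 344 plane [ 0.5542707  -0.00223293  0.12624421] [-0.49423693 -0.08821893  0.86483945] 30.135622370014357 0.0004387407829512113 167
((0.8167343139648438, -7.627967834472656), (106.88721466064453, 103.35807037353516), 16.710891723632812)
centre [ 0.55498071 -0.00986248  0.1258717 ]
```

View pics/m_scene.png

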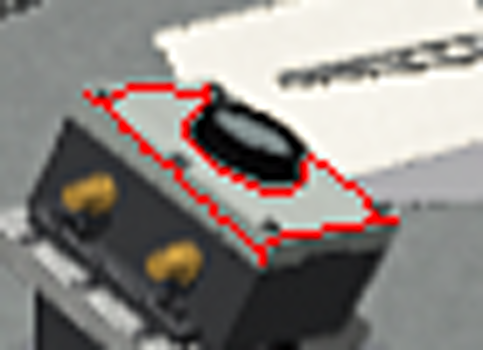

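View pics/m_top.png

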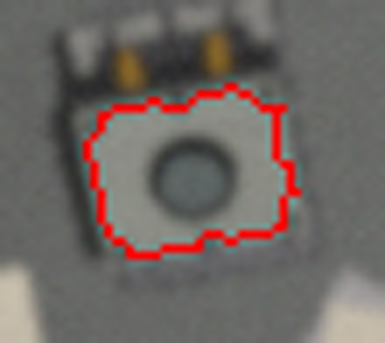

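```bash
python3 - <<'E'
from meas import *
for nm,box in(("top",(195,170,245,220)),("scene",(240,185,310,240))):
    L=[read_camera(nm) for _ in range(8)]
    im=np.mean([c["pixels"].astype(float) for c in L],0); z=np.stack([c["range_z"] for c in L])
    print(nm,"px sd",np.std([c["pixels"].astype(float) for c in L],0).mean(),"z sd over frames",np.median(z.std(0)), (z==0).mean())
    np.savez(f"{nm}0.npz",im=im,z=np.median(z,0))
    x0,y0,x1,y1=box;k=11
    v=cv2.resize(im[y0:y1,x0:x1,::-1],None,fx=k,fy=k,interpolation=cv2.INTER_CUBIC)
    v=np.clip((v-v.min())*1.2,0,255).astype(np.uint8)
    for g in range(0,x1-x0,5): cv2.line(v,(g*k+k//2,0),(g*k+k//2,v.shape[0]),(0,0,255) if (g+x0)%10==0 else (0,200,200),1)
    for g in range(0,y1-y0,5): cv2.line(v,(0,g*k+k//2),(v.shape[1],g*k+k//2),(0,0,255) if (g+y0)%10==0 else (0,200,200),1)
    cv2.imwrite(f"pics/g_{nm}.png",v); print(v.shape)
E
```

```text
top px sd 1.637002728555723 z sd over frames 0.0047374372 0.0039602915445963545
(550, 550, 3)
scene px sd 0.5977753460327521 z sd over frames 0.002309581 0.0040340423583984375
(605, 770, 3)
```

View pics/g_top.png

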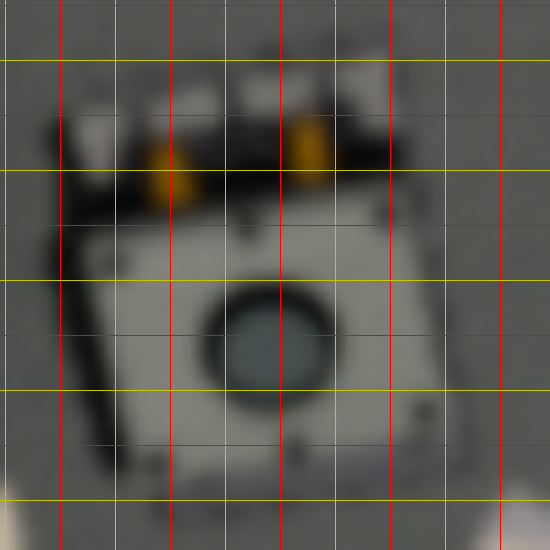

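View pics/g_scene.png

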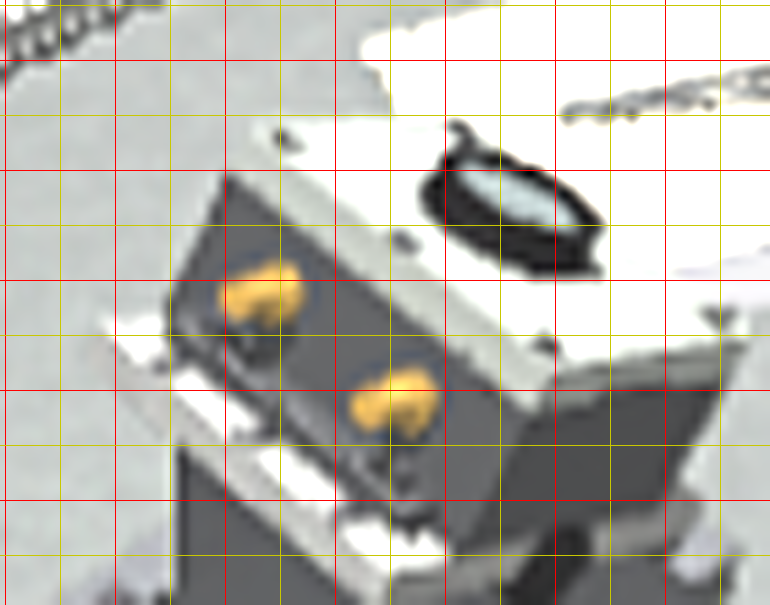

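```bash
cat > seg.py <<'E'
from meas import *
def avg(nm,n=8):
    L=[read_camera(nm) for _ in range(n)]
    c=dict(L[0]); z=np.stack([l["range_z"] for l in L]); z[z==0]=np.nan
    c["range_z"]=np.nan_to_num(np.nanmean(z,0)); c["im"]=np.mean([l["pixels"].astype(float) for l in L],0); return c
E
python3 - <<'E'
from seg import *
t=avg("top",1); s=avg("scene",1)
for c,n in((t,"top"),(s,"scene")): c["range_z"]=np.load(n+"0.npz")["z"].astype(np.float32)
T=np.array([[112,262],[247,225],[383,213],[425,412],[292,450],[155,462]])
S=np.array([[545,345],[405,240],[287,140],[458,130],[np.nan,0],[717,318]],float)
tp=(T-5)/11+[195,170]; sp=(S-5)/11+[240,185]
def P34(c): return np.c_[c["R"],c["t"]]
for i in (0,1,2,3,5):
    a=rays(t,tp[i])[0,:2];b=rays(s,sp[i])[0,:2]
    X=cv2.triangulatePoints(P34(t),P34(s),a.reshape(2,1),b.reshape(2,1))[:,0];X=X[:3]/X[3]
    print(i,X.round(4), (proj(t,X)-tp[i]).round(2),(proj(s,X)-sp[i]).round(2))
# planes from polygon inside dots
for c,p,nm in((t,tp,"top"),(s,sp[[0,2,3,5]],"scene")):
    m=np.zeros((384,512),np.uint8)
    cv2.fillConvexPoly(m,cv2.convexHull(p.round().astype(np.int32)),1)
    cy,cx=(200,219) if nm=="top" else (203.5,286)
    cv2.ellipse(m,(int(cx),int(cy)),(8,8) if nm=="top" else (11,9),0,0,360,0,-1)
    Q=cloud(c)[m>0]; c0,nf,sd,N=plane(Q); print(nm,c0,nf,np.degrees(np.arccos(nf[2])),sd,N)
    W=on_plane(c,p,c0,nf); print(W.round(4))
    if nm=="scene":
        W=on_plane(t,tp,c0,nf); print("top on scene plane\n",W.round(4)); print(W.mean(0))
        e=(W[0]+W[5])/2-(W[2]+W[3])/2; ex=(W[0]+W[2])/2-(W[3]+W[5])/2
        print("y",np.linalg.norm(e),e/np.linalg.norm(e),"x",np.linalg.norm(ex),ex/np.linalg.norm(ex),"yaw",np.arctan2(-e[0],e[1]))
E
```

```text
0 [0.5682 0.0323 0.1384] [[-0.12  0.14]] [[-0.25 -0.03]]
1 [ 0.5787 -0.0094  0.1406] [[-0.25  0.32]] [[-0.55 -0.06]]
2 [ 0.5826 -0.0519  0.1385] [[-0.17  0.23]] [[-0.38 -0.04]]
3 [ 0.5228 -0.0633  0.1014] [[-0.14  0.17]] [[-0.27 -0.03]]
5 [0.5075 0.0222 0.1035] [[-0.13  0.14]] [[-0.25 -0.03]]
top [ 0.54469609 -0.01564259  0.1195661 ] [-0.49666796 -0.09131876  0.8631233 ] 30.33090383716562 0.0010420835385719748 280
[[ 0.5687  0.0319  0.1384]
 [ 0.5798 -0.0103  0.1403]
 [ 0.5835 -0.0525  0.138 ]
 [ 0.5234 -0.0638  0.1022]
 [ 0.5117 -0.0214  0.1   ]
 [ 0.5081  0.0219  0.1025]]
scene [ 0.54393342 -0.00661861  0.11984539] [-0.49214648 -0.08721242  0.86613269] 29.987703713776316 0.00025155776388234715 145
[[ 0.5667  0.0314  0.1366]
 [ 0.5803 -0.0535  0.1358]
 [ 0.5228 -0.0621  0.1022]
 [ 0.505   0.0206  0.1005]]
top on scene plane
 [[ 0.5688  0.032   0.1378]
 [ 0.5798 -0.0103  0.1399]
 [ 0.5835 -0.0524  0.1377]
 [ 0.5234 -0.0638  0.1024]
 [ 0.5117 -0.0214  0.1   ]
 [ 0.5081  0.0219  0.1023]]
[ 0.5458671  -0.01567824  0.1200319 ]
y 0.08635348710445136 [-1.73748694e-01  9.84789928e-01  4.34232787e-04] x 0.07083285442814256 [0.8528552  0.15107562 0.49981413] yaw 0.17463501015224142seg.py:5: RuntimeWarning: Mean of empty slice
  c["range_z"]=np.nan_to_num(np.nanmean(z,0)); c["im"]=np.mean([l["pixels"].astype(float) for l in L],0); return c
```

```bash
python3 - <<'E'
from seg import *
for nm,box in(("top",(275,175,335,245)),("scene",(190,140,290,205))):
    c=avg(nm,1); d=np.load(nm+"0.npz"); c["im"]=d["im"]; c["range_z"]=d["z"].astype(np.float32)
    x0,y0,x1,y1=box;k=8 if nm=="top" else 7.5
    v=c["im"][y0:y1,x0:x1,::-1]; v=cv2.resize(v,None,fx=k,fy=k,interpolation=cv2.INTER_CUBIC)
    lo=v.min() if nm=="scene" else 110
    v=np.clip((v-lo)*(1.1 if nm=="scene" else 1.7),0,255).astype(np.uint8)
    for g in range(0,x1-x0,5): X=int(g*k+k/2-.5); cv2.line(v,(X,0),(X,v.shape[0]),(0,0,255) if (g+x0)%10==0 else (0,200,200),1)
    for g in range(0,y1-y0,5): Y=int(g*k+k/2-.5); cv2.line(v,(0,Y),(v.shape[1],Y),(0,0,255) if (g+y0)%10==0 else (0,200,200),1)
    cv2.imwrite(f"pics/gw_{nm}.png",v)
    P=cloud(c); q=P.reshape(-1,3)
    m=(abs(q[:,0]-.52)<.085)&(abs(q[:,1]+.325)<.035)&(q[:,2]>.013)
    Q=q[m]; print(nm,len(Q))
    H=Q[Q[:,2]>.022]; r=cv2.minAreaRect((H[:,:2]*1000).astype(np.float32)); print("handle top",r,H.mean(0),np.median(H[:,2]))
    r=cv2.minAreaRect((Q[:,:2]*1000).astype(np.float32)); print("all",r)
    l=cv2.fitLine((H[:,:2]*1000).astype(np.float32),cv2.DIST_HUBER,0,.01,.01).ravel(); print(l,np.arctan2(l[1],l[0]))
E
```

```text
top 162
handle top ((489.36334228515625, -324.8121032714844), (17.928470611572266, 83.64503479003906), 79.77019500732422) [ 0.48897133 -0.32452165  0.02648243] 0.02649090573136998
all ((506.9565124511719, -327.11126708984375), (21.97493553161621, 119.36945343017578), 78.18191528320312)
[ 9.8290718e-01 -1.8410167e-01  4.8913510e+02 -3.2449982e+02] -0.18515784
scene 171
handle top ((487.48089599609375, -321.2077941894531), (16.963842391967773, 82.6987075805664), 81.38917541503906) [ 0.48777615 -0.32047115  0.02489779] 0.02517679165333552
all ((497.25030517578125, -323.8765869140625), (21.032243728637695, 103.0754165649414), 78.85944366455078)
[ 9.8413861e-01 -1.7740130e-01  4.8859784e+02 -3.1967120e+02] -0.17834525seg.py:5: RuntimeWarning: Mean of empty slice
  c["range_z"]=np.nan_to_num(np.nanmean(z,0)); c["im"]=np.mean([l["pixels"].astype(float) for l in L],0); return c
```

View pics/gw_top.png

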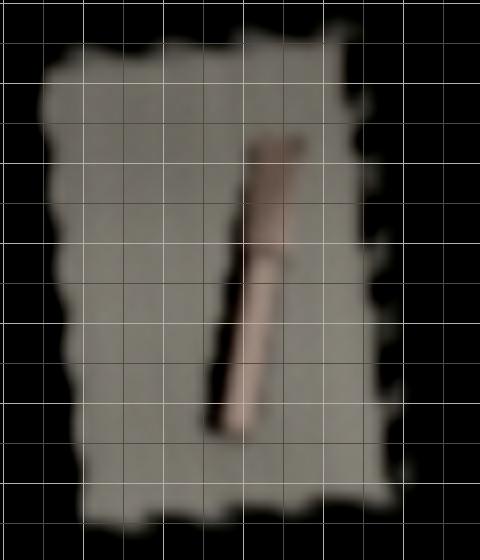

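View pics/gw_scene.png

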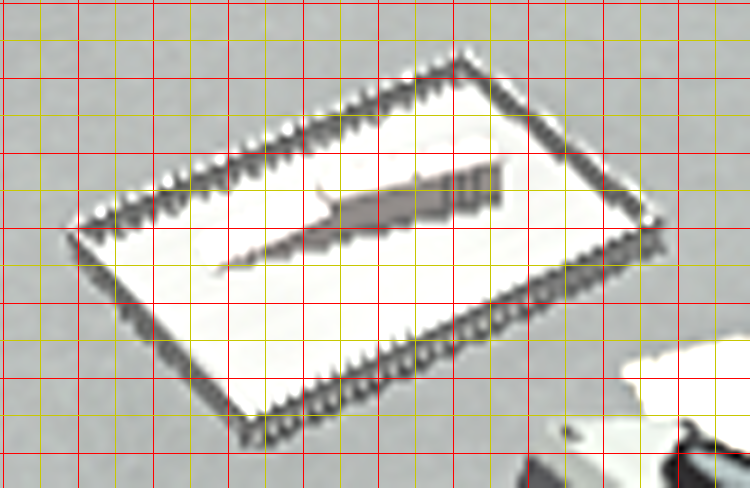

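```bash
cat > kin.py <<'E'
import numpy as np
from scipy.spatial.transform import Rotation as Rn
E=lambda s,a: Rn.from_euler(s,a)
Rs=Rn.from_rotvec([-1.31655055,1.02297725,-1.02172601])
q=[-1.54339613,.31338411,1.49833029,0,1.33103214,-.223387626]
C=(E('z',q[0])*E('y',q[1]+q[2])*E('z',0)*E('y',q[4])*E('z',q[5])).inv()*Rs
def wrist(R,q1,q23):
    M=(E('z',q1)*E('y',q23)).inv()*R*C.inv()
    return M.as_euler('ZYZ')   # q5 in 0..pi
E
python3 - <<'E'
from kin import *
th=.1745
X=np.array([np.cos(np.pi/6)*np.cos(th),np.cos(np.pi/6)*np.sin(th),.5]);Y=np.array([-np.sin(th),np.cos(th),0]);Z=np.cross(X,Y)
print(C.as_matrix().round(3))
for opt in(1,-1):
  for nm,wx,q1s in(("L",-Y,(.0,.1)),("R",Y,(-.43,-.52))):
    tz=opt*wx; ty=-Z; tx=np.cross(ty,tz); R=Rn.from_matrix(np.c_[tx,ty,tz])
    for q1 in q1s:
      for q23 in(1.2,1.5,1.8,2.1): print(opt,nm,q1,q23,wrist(R,q1,q23).round(2))
wx=np.array([np.cos(-.182),np.sin(-.182),0])
for opt in(1,-1):
    tz=opt*wx;ty=np.array([0,0,-1.]);R=Rn.from_matrix(np.c_[np.cross(ty,tz),ty,tz]);print("grasp",opt,wrist(R,-.774,1.7).round(2))
E
```

```text
[[-1.  0.  0.]
 [ 0. -0.  1.]
 [ 0.  1.  0.]]
1 L 0.0 1.2 [0.09 1.43 2.98]
1 L 0.0 1.5 [0.1  1.13 2.95]
1 L 0.0 1.8 [0.12 0.83 2.91]
1 L 0.0 2.1 [0.17 0.53 2.84]
1 L 0.1 1.2 [0.04 1.42 3.07]
1 L 0.1 1.5 [0.04 1.12 3.06]
1 L 0.1 1.8 [0.05 0.82 3.04]
1 L 0.1 2.1 [0.07 0.52 3.01]
1 R -0.43 1.2 [ 0.29  1.5  -0.56]
1 R -0.43 1.5 [ 0.31  1.21 -0.65]
1 R -0.43 1.8 [ 0.36  0.93 -0.76]
1 R -0.43 2.1 [ 0.48  0.66 -0.93]
1 R -0.52 1.2 [ 0.33  1.53 -0.64]
1 R -0.52 1.5 [ 0.34  1.24 -0.74]
1 R -0.52 1.8 [ 0.4   0.96 -0.86]
1 R -0.52 2.1 [ 0.52  0.69 -1.04]
-1 L 0.0 1.2 [ 0.09  1.43 -0.16]
-1 L 0.0 1.5 [ 0.1   1.13 -0.19]
-1 L 0.0 1.8 [ 0.12  0.83 -0.23]
-1 L 0.0 2.1 [ 0.17  0.53 -0.3 ]
-1 L 0.1 1.2 [ 0.04  1.42 -0.07]
-1 L 0.1 1.5 [ 0.04  1.12 -0.08]
-1 L 0.1 1.8 [ 0.05  0.82 -0.1 ]
-1 L 0.1 2.1 [ 0.07  0.52 -0.13]
-1 R -0.43 1.2 [0.29 1.5  2.58]
-1 R -0.43 1.5 [0.31 1.21 2.49]
-1 R -0.43 1.8 [0.36 0.93 2.38]
-1 R -0.43 2.1 [0.48 0.66 2.21]
-1 R -0.52 1.2 [0.33 1.53 2.5 ]
-1 R -0.52 1.5 [0.34 1.24 2.4 ]
-1 R -0.52 1.8 [0.4  0.96 2.28]
-1 R -0.52 2.1 [0.52 0.69 2.1 ]
grasp 1 [0.   1.44 0.98]
grasp -1 [-0.    1.44 -2.16]
```

```bash
cat > go.py <<'E'
from h import *
def delta(p,R,o=None):
    o=o or sensors.get_obs(); R0=Rn.from_rotvec(o["tool_rot"])
    print("t %.2f"%o["t"],"shift",((np.array(p)-o["ee_pos"])*1000).round(1),"turn",(R*R0.inv()).as_rotvec().round(4),"|",round(np.degrees((R*R0.inv()).magnitude()),1),"q",o["q"].round(2),"w",round(o["width"]*1000,1),"F",o["contact_force"].round(1))
def toolR(wx,wz):
    tz=-np.array(wx);ty=-np.array(wz);return Rn.from_matrix(np.c_[np.cross(ty,tz),ty,tz])
wy=-.182
Rg=toolR([np.cos(wy),np.sin(wy),0],[0,0,1]); G=np.array([.4982,-.3255,.0055])
th=.1745
HX=np.array([np.cos(np.pi/6)*np.cos(th),np.cos(np.pi/6)*np.sin(th),.5]);HY=np.array([-np.sin(th),np.cos(th),0]);HZ=np.cross(HX,HY)
RL=toolR(-HY,HZ); RR=toolR(HY,HZ)
SC=np.array([.5509,-.0147,.1087])
E
python3 -c "
from go import *
delta(G+[0,0,.1],Rg)"
```

```text
t 1.40 shift [ 367.9  183.1 -125.8] turn [-0.     -0.      2.7088] | 155.2 q [-1.54  0.31  1.5   0.    1.33 -0.22] w 85.3 F [ 0.4 -0.3 -0.2]
```

Request:
play_rows(
  commands=[
    [0, 150, 60, 0, 0, 0, 0.7],
    [0, 150, 60, 0, 0, 0, 0.7],
    [0, 150, 60, 0, 0, 0, 0.7],
    [0, 250, 120, 0, 0, 0, 1.2],
    [0, 250, 120, 0, 0, 0, 1.2],
    [0, 250, 120, 0, 0, 0, 1.2],
    [0, 300, 150, -20, 0, 0, 1.2],
    [0, 300, 150, -20, 0, 0, 1.2],
  ],
)

```text
t: 2.2
ee_pos: [0.4328, -0.3558, 0.2099]
tool_rot: [-1.567, 0.087, -0.086]
contact_force: [0.4, -0.5, -0.4]
width: 0.0426
```

```bash
python3 -c "
from go import *
delta(G+[0,0,.1],Rg)"
```

```text
t 2.20 shift [  65.4   30.3 -104.4] turn [-1.2000e-03 -2.0000e-03  1.4991e+00] | 85.9 q [-0.9   0.41  1.42  0.    1.32 -0.79] w 42.6 F [ 0.4 -0.5 -0.4]
```

Request:
play_rows(
  commands=[
    [0, 30, 15, -30, 0, 0, 0.15],
    [0, 60, 30, -60, 0, 0, 0.3],
    [0, 65, 30, -100, 0, 0, 0.45],
    [0, 65, 30, -104, 0, 0, 0.6],
    [0, 65, 30, -104, 0, 0, 0.75],
    [0, 65, 30, -104, 0, 0, 0.9],
    [0, 65, 30, -104, 0, 0, 1.05],
    [0, 65, 30, -104, 0, 0, 1.2],
  ],
)

```text
t: 3.0
ee_pos: [0.4953, -0.3286, 0.1072]
tool_rot: [-1.4, -0.845, 0.845]
contact_force: [-1.2, 0.0, -0.5]
width: 0.0428
```

Request:
play_rows(
  commands=[
    [0, 0, 0, 0, 0, 0, 0.15],
    [0, 0, 0, 0, 0, 0, 0.3],
    [0, 0, 0, 0, 0, 0, 0.3],
    [0, 0, 0, 0, 0, 0, 0.3],
  ],
)

```text
t: 3.4
ee_pos: [0.4953, -0.3286, 0.1073]
tool_rot: [-1.295, -1.064, 1.064]
contact_force: [-0.8, -0.5, 0.1]
width: 0.0423
```

```bash
python3 - <<'E'
from go import *
delta(G,Rg)
c=read_camera("top"); crop(c,(265,165,345,245),"t1.png",7)
c=read_camera("scene"); crop(c,(170,110,290,205),"s1.png",6)
E
```

```text
t 3.40 shift [   2.9    3.1 -101.8] turn [-0.     -0.0001  0.0129] | 0.7 q [-0.78  0.58  1.43 -0.    1.13 -2.16] w 42.3 F [-0.8 -0.5  0.1]
```

View pics/s1.png

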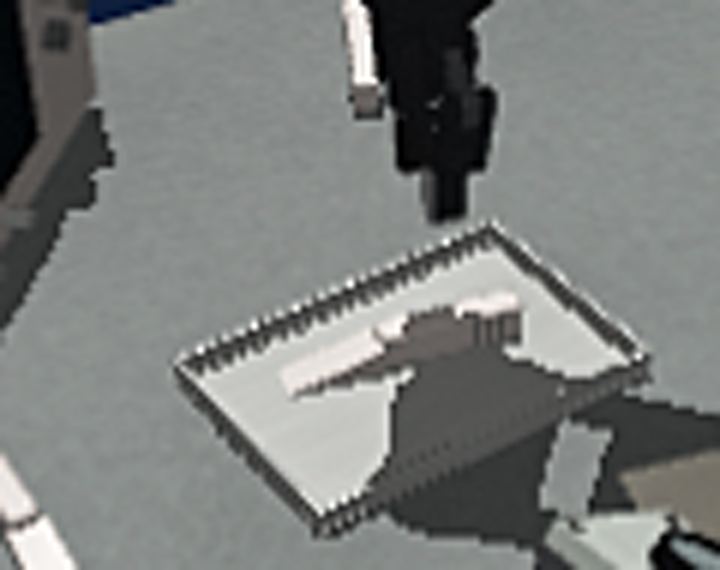

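The picture shows the gripper hanging over the handle (jaw tips near (445,215), handle near (460,310)), so I descend.

Request:
play_rows(
  commands=[
    [0, 3, 3, -40, 0, 0, 0.013],
    [0, 3, 3, -75, 0, 0, 0.013],
    [0, 3, 3, -90, 0, 0, 0.013],
    [0, 3, 3, -97, 0, 0, 0.013],
    [0, 3, 3, -101, 0, 0, 0.013],
    [0, 3, 3, -101, 0, 0, 0.013],
  ],
)

```text
t: 4.1
ee_pos: [0.4987, -0.326, 0.0071]
tool_rot: [-1.29, -1.077, 1.077]
contact_force: [-0.4, 0.1, 1.7]
width: 0.0427
```

Request:
play_rows(
  commands=[
    [1, 0, 0, 0, 0, 0, 0],
    [1, 0, 0, 0, 0, 0, 0],
    [1, 0, 0, 0, 0, 0, 0],
    [1, 0, 0, 0, 0, 0, 0],
    [1, 0, 0, 0, 0, 0, 0],
    [1, 0, 0, 0, 0, 0, 0],
  ],
  squeeze=90,
)

```text
t: 4.7
ee_pos: [0.4988, -0.3261, 0.0077]
tool_rot: [-1.29, -1.078, 1.077]
contact_force: [-1.6, 0.6, 6.5]
width: 0.016
```

```bash
python3 - <<'E'
from go import *
delta(G,Rg)
E
```

```text
t 4.70 shift [-0.6  0.6 -2.2] turn [ 0.0016  0.0016 -0.0041] | 0.3 q [-0.78  0.72  1.49 -0.    0.93 -2.17] w 16.0 F [-1.6  0.6  6.5]
```

Request:
play_rows(
  commands=[
    [1, 0, 0, 10, 0, 0, 0],
    [1, 0, 0, 40, 0, 0, 0],
    [1, 0, 0, 80, 0, 0, 0],
    [1, 0, 0, 120, 0, 0, 0],
    [1, 0, 0, 150, 0, 0, 0],
    [1, 0, 0, 150, 0, 0, 0],
  ],
)

```text
t: 5.3
ee_pos: [0.4996, -0.3268, 0.1617]
tool_rot: [-1.297, -1.079, 1.078]
contact_force: [0.1, 0.0, -0.1]
width: 0.0163
```

```bash
python3 - <<'E'
from go import *
delta(G,Rg)
c=read_camera("top"); crop(c,(255,165,345,245),"t2.png",7)
c=read_camera("scene"); crop(c,(180,70,290,165),"s2.png",6)
E
```

```text
t 5.30 shift [  -1.4    1.3 -156.2] turn [ 0.0062  0.0063 -0.0043] | 0.6 q [-0.78  0.52  1.37 -0.    1.24 -2.17] w 16.3 F [ 0.1  0.  -0.1]
```

View pics/s2.png

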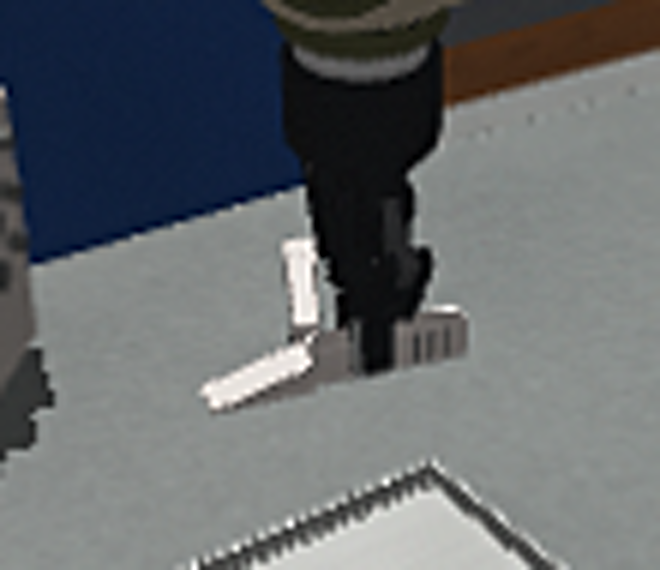

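View pics/t2.png

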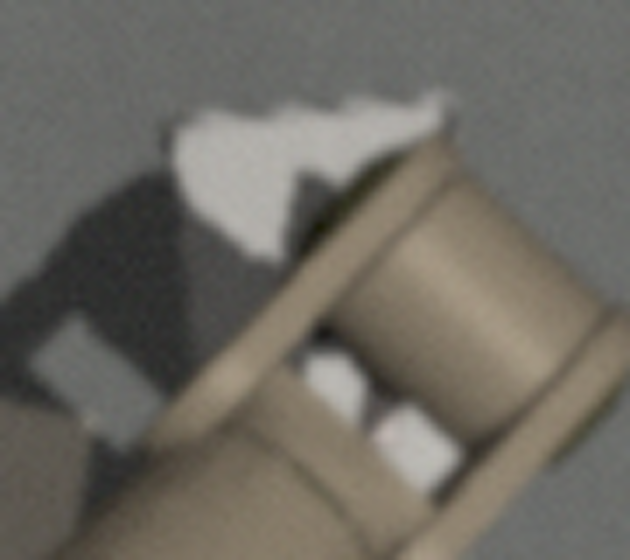

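```bash
cat > wed.py <<'E'
from go import *
W={"tipL":(0,11,0),"tipR":(0,-11,0),"tipLt":(0,11,2),"rearLb":(-140,9,0),"rearLt":(-140,9,24),"hFrontLt":(-55,9,24),"bladeTopL":(-55,11,17)}
def wedge_pts(o,d=4.7,g=88):
    R=Rn.from_rotvec(o["tool_rot"]).as_matrix(); B=np.c_[-R[:,2],R[:,0],-R[:,1]]
    tip=o["ee_pos"]+B@np.array([g,0,-d])/1000
    return tip,B,{k:tip+B@np.array(v)/1000 for k,v in W.items()}
E
python3 - <<'E'
from wed import *
o=sensors.get_obs(); c=read_camera("scene"); tip,B,p=wedge_pts(o); print(tip)
x0,y0,x1,y1=200,110,270,145;k=11
v=cv2.resize(c["pixels"][y0:y1,x0:x1,::-1],None,fx=k,fy=k,interpolation=cv2.INTER_CUBIC)
for n,X in p.items():
    u=proj(c,X)[0]; q=((u-[x0,y0])*k+5).round().astype(int); print(n,u.round(1),q); cv2.circle(v,tuple(int(a) for a in q),3,(0,0,255),-1)
cv2.imwrite("pics/w2.png",v)
E
```

```text
[ 0.5848257  -0.34105563  0.15218073]
tipL [214.2 138.9] [161 323]
tipR [212.2 134.9] [139 279]
tipLt [214.2 138.3] [161 317]
rearLb [256.9 129.3] [631 217]
rearLt [257.  122.8] [633 146]
hFrontLt [231.  128.2] [346 206]
bladeTopL [231.3 130.5] [349 231]
```

View pics/w2.png

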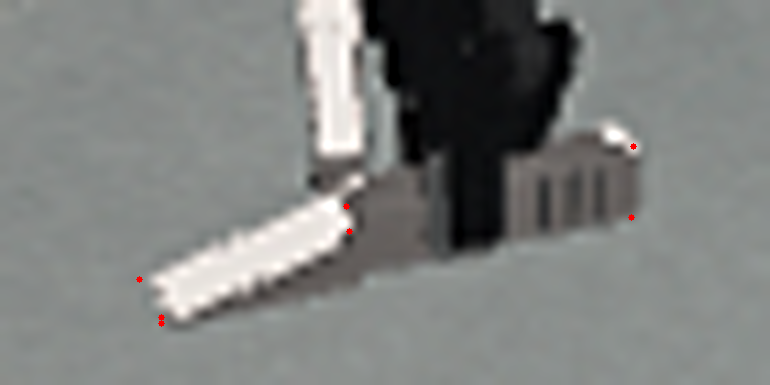

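```bash
cat >> wed.py <<'E'
g0,d0=86.5,4.9
def TL(s,h,x=0): return SC+(HY*(50+s)+HZ*h+HX*x)/1000+HY*g0/1000+HZ*d0/1000
def TR(s,h,x=0): return SC+(-HY*(50+s)+HZ*h+HX*x)/1000-HY*g0/1000+HZ*d0/1000
E
python3 -c "
from wed import *
delta(TL(35,120),RL);delta(TL(35,-2.8),RL)"
```

```text
t 5.45 shift [-38.3 468.6  61.2] turn [ 0.3917 -0.3946 -1.1894] | 75.2 q [-0.78  0.53  1.38 -0.    1.23 -2.17] w 15.9 F [ 0.1 -0.1 -2. ]
t 5.45 shift [ 22.2 479.2 -45.2] turn [ 0.3917 -0.3946 -1.1894] | 75.2 q [-0.78  0.53  1.38 -0.    1.23 -2.17] w 15.9 F [ 0.1 -0.1 -2. ]
```

Request:
play_rows(
  commands=[
    [1, -10, 10, 45, 0, 0, 0],
    [1, -20, 40, 90, 0, 0, -0.1],
    [1, -30, 85, 110, 0.04, -0.04, -0.2],
    [1, -38, 130, 110, 0.1, -0.1, -0.3],
    [1, -38, 178, 110, 0.15, -0.15, -0.45],
    [1, -38, 226, 110, 0.2, -0.2, -0.6],
    [1, -38, 274, 110, 0.24, -0.24, -0.72],
    [1, -38, 322, 110, 0.28, -0.28, -0.84],
  ],
)

```text
t: 6.25
ee_pos: [0.4595, -0.002, 0.2652]
tool_rot: [-1.473, -0.714, 0.109]
contact_force: [1.5, -1.1, -1.0]
width: 0.0163
```

```bash
python3 -c "
from wed import *
delta(TL(35,110),RL)"
```

```text
t 6.25 shift [  5.1 146.2 -57. ] turn [ 0.1102 -0.1134 -0.3426] | 21.6 q [-0.42 -0.05  1.88  0.31  1.06 -1.07] w 16.3 F [ 1.5 -1.1 -1. ]
```

Request:
play_rows(
  commands=[
    [1, 5, 48, 0, 0.04, -0.04, -0.12],
    [1, 5, 96, 0, 0.08, -0.08, -0.24],
    [1, 5, 140, -10, 0.11, -0.113, -0.343],
    [1, 5, 146, -57, 0.11, -0.113, -0.343],
    [1, 5, 146, -57, 0.11, -0.113, -0.343],
    [1, 5, 146, -57, 0.11, -0.113, -0.343],
  ],
)

```text
t: 6.85
ee_pos: [0.4642, 0.143, 0.2073]
tool_rot: [-1.485, -0.542, -0.262]
contact_force: [0.5, 0.1, -0.1]
width: 0.0158
```

```bash
python3 -c "
from wed import *
delta(TL(30,-2.5),RL)"
```

```text
t 6.85 shift [ 56.6   6.1 -96.5] turn [ 0.0051 -0.0058 -0.0083] | 0.6 q [ 0.01  0.01  2.02  0.14  0.61 -0.27] w 15.8 F [ 0.5  0.1 -0.1]
```

Request:
play_rows(
  commands=[
    [1, 20, 5, -35, 0.005, -0.006, -0.008],
    [1, 40, 6, -70, 0.005, -0.006, -0.008],
    [1, 57, 6, -96, 0.005, -0.006, -0.008],
    [1, 57, 6, -96, 0.005, -0.006, -0.008],
    [1, 57, 6, -96, 0.005, -0.006, -0.008],
  ],
)

```text
t: 7.35
ee_pos: [0.5229, 0.1475, 0.1144]
tool_rot: [-1.483, -0.542, -0.281]
contact_force: [-0.6, 0.7, -0.4]
width: 0.0163
```

```bash
cat > look.py <<'E'
import sys
from wed import *
def look(name,box,k,dots=()):
    L=[read_camera("scene") for _ in range(3)]; c=L[0]
    im=np.mean([l["pixels"].astype(float) for l in L],0)
    x0,y0,x1,y1=box
    v=cv2.resize(im[y0:y1,x0:x1,::-1],None,fx=k,fy=k,interpolation=cv2.INTER_CUBIC).clip(0,255).astype(np.uint8)
    for X,col in dots:
        q=((proj(c,X)[0]-[x0,y0])*k+k/2).round().astype(int); cv2.circle(v,tuple(int(a) for a in q),3,col,-1)
    cv2.imwrite("pics/"+name,v)
E
python3 - <<'E'
from look import *
delta(TL(30,-2.5),RL); o=sensors.get_obs(); tip,B,p=wedge_pts(o,d0,g0)
d=[(X,(0,0,255)) for X in p.values()]
for a in(-42,-17,0,17,42): d.append((SC+HY*.05+HX*a/1000,(0,255,0)))
look("l1.png",(260,180,350,250),8,d)
E
```

```text
t 7.35 shift [-2.1  1.6 -3.6] turn [-0.0003  0.0057  0.0032] | 0.4 q [ 0.02  0.28  2.    0.22  0.35 -0.33] w 16.3 F [-0.6  0.7 -0.4]
```

View pics/l1.png

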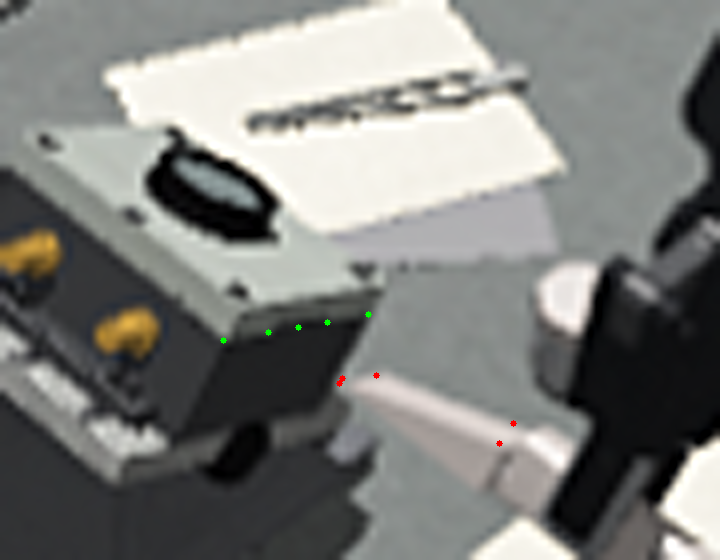

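Request:
play_rows(
  commands=[
    [1, -2, 1, -4, 0, 0.006, 0.003],
    [1, -2, 1, -4, 0, 0.006, 0.003],
    [1, -2, 1, -4, 0, 0.006, 0.003],
  ],
)

```text
t: 7.8
ee_pos: [0.5202, 0.1495, 0.1096]
tool_rot: [-1.481, -0.54, -0.273]
contact_force: [0.2, -0.4, -0.8]
width: 0.0162
```

```bash
python3 - <<'E'
from look import *
delta(TL(30,-2.5),RL);delta(TL(6,-2.5),RL); print(HX,HY,HZ)
E
```

```text
t 7.80 shift [ 0.6 -0.4  1.2] turn [-0.0005 -0.0004 -0.001 ] | 0.1 q [ 0.03  0.29  2.    0.22  0.34 -0.34] w 16.2 F [ 0.2 -0.4 -0.8]
t 7.80 shift [  4.8 -24.1   1.2] turn [-0.0005 -0.0004 -0.001 ] | 0.1 q [ 0.03  0.29  2.    0.22  0.34 -0.34] w 16.2 F [ 0.2 -0.4 -0.8]
[0.85287348 0.15035565 0.5       ] [-0.17361575  0.98481347  0.        ] [-0.49240673 -0.08680788  0.8660254 ]
```

Request:
play_rows(
  commands=[
    [1, 2, -12, 1, 0, 0, 0],
    [1, 5, -24, 1, 0, 0, 0],
    [1, 5, -24, 1, 0, 0, 0],
    [1, 5, -24, 1, 0, 0, 0],
  ],
)

```text
t: 8.2
ee_pos: [0.5252, 0.1255, 0.1104]
tool_rot: [-1.482, -0.539, -0.273]
contact_force: [-0.2, 0.9, -0.8]
width: 0.0162
```

```bash
python3 - <<'E'
from look import *
delta(TL(6,-2.5),RL); o=sensors.get_obs(); tip,B,p=wedge_pts(o,d0,g0)
d=[(X,(0,0,255)) for X in (p["tipL"],p["tipR"])]
look("l2.png",(270,190,330,240),12,d)
E
```

```text
t 8.20 shift [-0.2 -0.1  0.4] turn [-0.0005 -0.0008 -0.0004] | 0.1 q [-0.03  0.28  2.01  0.3   0.35 -0.47] w 16.2 F [-0.2  0.9 -0.8]
```

View pics/l2.png

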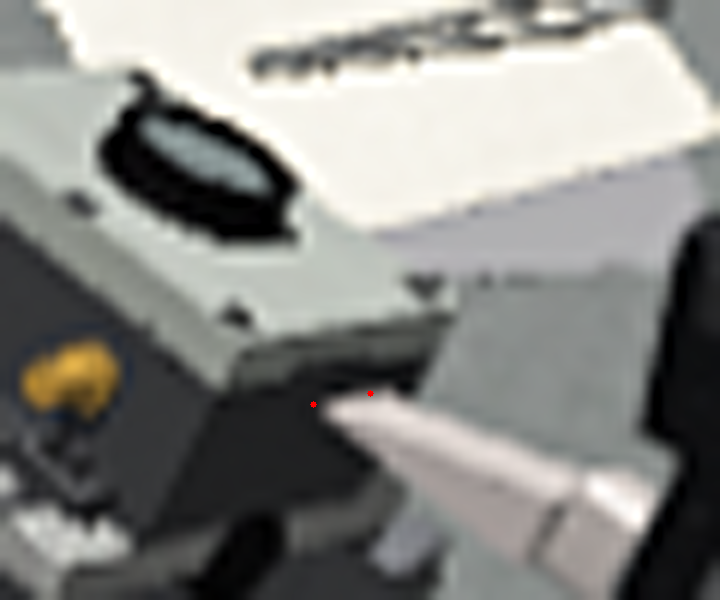

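Request:
play_rows(
  commands=[
    [1, 0.5, -3, 0.2, 0, 0, 0],
    [1, 1, -6, 0.2, 0, 0, 0],
    [1, 1.5, -9, 0.2, 0, 0, 0],
    [1, 2, -12, 0.2, 0, 0, 0],
    [1, 2, -12, 0.2, 0, 0, 0],
  ],
)

```text
t: 8.85
ee_pos: [0.5273, 0.1132, 0.1106]
tool_rot: [-1.482, -0.539, -0.273]
contact_force: [-2.6, 1.1, 1.7]
width: 0.0161
```

```bash
python3 - <<'E'
from look import *
o=sensors.get_obs(); delta(TL(-6,-2.5),RL); F=o["contact_force"]; print("F head",[round(float(F@a),1) for a in(HX,HY,HZ)], "pos head",[(round(float((o["ee_pos"]-TL(0,0))@a*1000),1)) for a in(HX,HY,HZ)])
tip,B,p=wedge_pts(o,d0,g0)
d=[(X,(0,0,255)) for X in (p["tipL"],p["tipR"])]
look("l3.png",(270,190,330,240),12,[])
E
```

```text
t 8.85 shift [-0.2  0.4  0.2] turn [-0.0006 -0.0008 -0.0005] | 0.1 q [-0.06  0.28  2.01  0.34  0.36 -0.53] w 16.1 F [-2.6  1.1  1.7]
F head [-1.2, 1.5, 2.6] pos head [0.0, -6.5, -2.7]
```

View pics/l3.png

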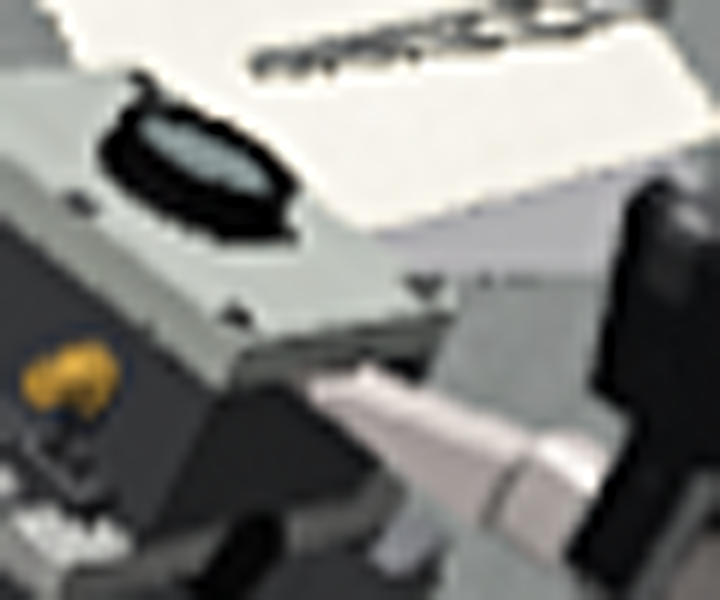

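```bash
python3 - <<'E'
from look import *
L=[read_camera("scene") for _ in range(4)]; im=np.mean([l["pixels"].astype(float) for l in L],0)
x0,y0,x1,y1=280,205,315,235;k=20
v=cv2.resize(im[y0:y1,x0:x1,::-1],None,fx=k,fy=k,interpolation=cv2.INTER_CUBIC)
v=(255*(v/255).clip(0,1)**.5).astype(np.uint8)
for X in(SC+HY*.05+HX*a/1000+HZ*b/1000 for a,b in((-17,0),(17,0),(-17,-6),(17,-6),(-42,0),(42,0),(-42,12.4),(42,12.4))):
    q=((proj(L[0],X)[0]-[x0,y0])*k+k/2).round().astype(int); cv2.circle(v,tuple(int(a) for a in q),3,(0,255,0),-1)
cv2.imwrite("pics/l3e.png",v)
E
```

```text
(no output)
```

View pics/l3e.png

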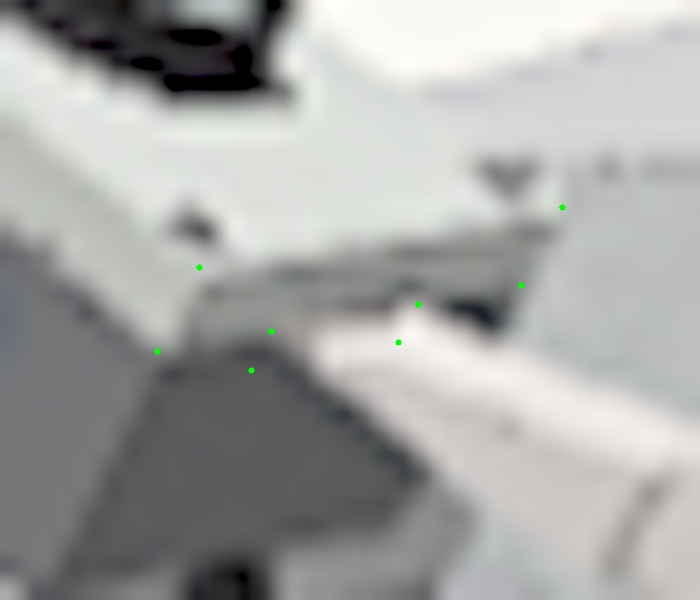

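```bash
cat > gap.py <<'E'
from look import *
DS=np.array([[545,345],[287,140],[458,130],[717,318]],float); DSp=(DS-5)/11+[240,185]
def heights(zs,c,shift=0):
    # shift: expected mean rise mm -> move polygon
    C=SC+HZ*.0124
    ring=[]
    m=np.zeros((384,512),np.uint8)
    pts=np.array([C+HX*a/1000+HY*b/1000+HZ*shift/1000 for a,b in((38,46),(38,-46),(-38,-46),(-38,46))])
    cv2.fillConvexPoly(m,proj(c,pts).round().astype(np.int32),1)
    an=np.linspace(0,6.28,24)
    for hh in(0,12):
        tp=np.array([C+HX*.0245*np.cos(a)+HY*.0245*np.sin(a)+HZ*(shift+hh)/1000 for a in an])
        ring.append(proj(c,tp))
    hull=cv2.convexHull(np.vstack(ring).astype(np.float32)).round().astype(np.int32)
    cv2.fillConvexPoly(m,hull,0); m=cv2.erode(m,np.ones((3,3)))
    c=dict(c); H=[]
    for z in zs:
        c["range_z"]=z; P=cloud(c)[m>0]; ok=z[m>0]>0; H.append(np.where(ok[:,None],P,np.nan))
    P=np.nanmean(np.array(H),0); P=P[~np.isnan(P[:,0])]-C
    x,y,h=P@HX*1000,P@HY*1000,P@HZ*1000
    w=abs(h-np.median(h))<6
    for _ in range(5):
        A=np.c_[np.ones(w.sum()),y[w],x[w]]; k=np.linalg.lstsq(A,h[w],rcond=None)[0]
        r=h-(k[0]+k[1]*y+k[2]*x); sd=r[w].std(); w=abs(r)<max(2.5*sd,.8)
    return k[0]+50*k[1],k[0]-50*k[1],k[2]*1000,sd,int(w.sum())
def gap(n=8,shift=0):
    L=[read_camera("scene") for _ in range(n)]
    return heights([l["range_z"] for l in L],L[0],shift)
E
python3 - <<'E'
from gap import *
c=read_camera("scene"); z=np.load("scene0.npz")["z"].astype(np.float32)
print("base",np.round(heights([z],c),2)); print("now",np.round(gap(),2))
E
```

```text
base [-1.00e-02 -3.00e-02 -1.20e-01  2.50e-01  1.05e+02]
now [ 3.00e-02 -5.00e-02  3.42e+00  2.10e-01  1.05e+02]
```

Request:
play_rows(
  commands=[
    [1, 0.5, -2.5, 0, 0, 0, 0],
    [1, 0.9, -5, 0, 0, 0, 0],
    [1, 1.3, -7.5, 0, 0, 0, 0],
    [1, 1.8, -10, 0, 0, 0, 0],
    [1, 1.8, -10, 0, 0, 0, 0],
  ],
)

```text
t: 10.15
ee_pos: [0.5282, 0.1049, 0.1104]
tool_rot: [-1.479, -0.539, -0.27]
contact_force: [-6.0, 12.2, 6.9]
width: 0.0161
```

```bash
cat >> gap.py <<'E'
def st(side="L",n=8,shift=0,g=True):
    o=sensors.get_obs(); f=TL if side=="L" else TR; R=RL if side=="L" else RR
    F=o["contact_force"]; d=o["ee_pos"]-f(0,0); s=1 if side=="L" else -1
    print("t %.2f"%o["t"],"pos x,s,h",[round(float(d@a*1000),1) for a in(HX,HY*s,HZ)],"F(x,out,z)",[round(float(F@a),1) for a in(HX,HY*s,HZ)],"|F|",round(float(np.linalg.norm(F)),1),"rot",(R*Rn.from_rotvec(o["tool_rot"]).inv()).as_rotvec().round(3),"q",o["q"].round(2),"w",round(o["width"]*1e3,1))
    if g: print("gap L R",np.round(np.array(gap(n,shift))-[BL,BR,0,0,0],2))
BL,BR=0,0
E
python3 -c "
from gap import *
st()"
```

```text
t 10.15 pos x,s,h [-0.5, -14.8, -2.6] F(x,out,z) [0.2, 13.1, 7.9] |F| 15.3 rot [-0.002 -0.003 -0.003] q [-0.09  0.28  2.01  0.37  0.37 -0.58] w 16.1
gap L R [ 5.80e-01 -6.00e-02  1.35e+00  2.10e-01  1.05e+02]
```

Request:
play_rows(
  commands=[
    [1, 0.2, -2.5, 0.4, 0, 0, 0],
    [1, 0.7, -5, 0.4, 0, 0, 0],
    [1, 1.1, -7.5, 0.4, 0, 0, 0],
    [1, 1.6, -10, 0.4, 0, 0, 0],
    [1, 1.6, -10, 0.4, 0, 0, 0],
  ],
)

```text
t: 11.05
ee_pos: [0.5294, 0.0952, 0.1104]
tool_rot: [-1.479, -0.538, -0.269]
contact_force: [-6.5, 13.8, 5.7]
width: 0.016
```

```bash
python3 -c "
from gap import *
st()"
```

```text
t 11.05 pos x,s,h [-1.0, -24.5, -2.3] F(x,out,z) [-0.7, 14.8, 6.9] |F| 16.3 rot [-0.003 -0.004 -0.003] q [-0.11  0.28  2.01  0.4   0.38 -0.63] w 16.0
gap L R [  3.28  -0.17   2.28   0.2  105.  ]
```

Request:
play_rows(
  commands=[
    [1, -1.7, 10, 0, 0, 0, 0],
    [1, -4.5, 25, 0, 0, 0, 0],
    [1, -8, 45, 0, 0, 0, 0],
    [1, -12, 66, 0, 0, 0, 0],
    [1, -12, 66, 0, 0, 0, 0],
  ],
)

```text
t: 11.95
ee_pos: [0.518, 0.1611, 0.1106]
tool_rot: [-1.481, -0.541, -0.27]
contact_force: [-0.5, 0.5, -0.9]
width: 0.016
```

```bash
python3 - <<'E'
from gap import *
st(n=6)
o=sensors.get_obs(); tip,B,p=wedge_pts(o,d0,g0)
look("l4.png",(260,180,350,250),8,[(X,(0,0,255)) for X in p.values()])
delta(TL(40,110),RL); 
E
```

```text
t 11.95 pos x,s,h [-0.7, 42.4, -2.3] F(x,out,z) [-0.8, 0.5, -0.6] |F| 1.1 rot [-0.001 -0.002 -0.003] q [ 0.06  0.29  2.    0.18  0.34 -0.28] w 16.0
gap L R [ 3.26e+00 -5.00e-02  2.90e-01  2.20e-01  1.05e+02]
t 12.40 shift [-55.1  -9.8  97.3] turn [-0.0005 -0.0008 -0.0001] | 0.1 q [ 0.05  0.29  2.    0.19  0.34 -0.28] w 16.3 F [ 0.6  0.  -1.2]
```

View pics/l4.png

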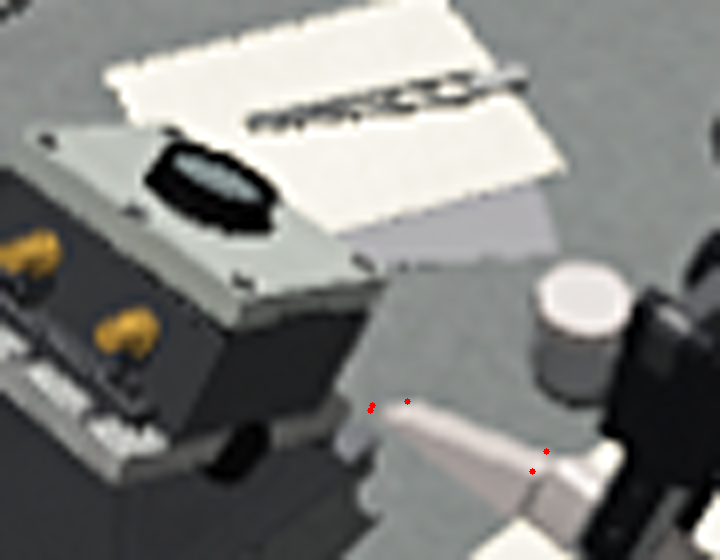

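Request:
play_rows(
  commands=[
    [1, -22, -4, 38, 0, 0, 0],
    [1, -44, -8, 77, 0.037, 0.0065, -0.065],
    [1, -43, -20, 80, 0.11, 0.0195, -0.195],
    [1, -40, -36, 80, 0.18, 0.0325, -0.325],
    [1, -37, -52, 80, 0.259, 0.0456, -0.455],
    [1, -34, -68, 80, 0.332, 0.0586, -0.585],
    [1, -31, -84, 80, 0.406, 0.0716, -0.715],
    [1, -28, -102, 80, 0.48, 0.0846, -0.844],
  ],
)

```text
t: 13.2
ee_pos: [0.4907, 0.0566, 0.191]
tool_rot: [-1.164, 0.251, -0.927]
contact_force: [0.8, -0.4, -0.8]
width: 0.0159
```

```bash
cat >> gap.py <<'E'
def rem(p,R):
    o=sensors.get_obs(); r=(R*Rn.from_rotvec(o["tool_rot"]).inv()).as_rotvec()
    a=float(r@HZ)
    Rh=lambda ang: Rn.from_rotvec(HZ*ang)
    for ang in (a, a-2*np.pi if a>0 else a):
        print("ang about HZ",round(ang,3),"unit",HZ.round(3), "off-axis",np.linalg.norm(np.cross(r,HZ)).round(3))
    delta(p,R,o)
E
python3 -c "
from gap import *
rem(TR(40,90),RR);"
```

```text
ang about HZ -2.163 unit [-0.492 -0.087  0.866] off-axis 0.002
ang about HZ -2.163 unit [-0.492 -0.087  0.866] off-axis 0.002
t 13.20 shift [ 4.410e+01 -2.534e+02 -1.000e-01] turn [ 1.0649  0.1893 -1.8731] | 123.9 q [-0.23  0.04  2.04  0.36  0.6   0.33] w 15.9 F [ 0.8 -0.4 -0.8]
```

Request:
play_rows(
  commands=[
    [1, 3, -17, 0, 0.071, 0.0125, -0.125],
    [1, 6, -34, 0, 0.142, 0.025, -0.25],
    [1, 9, -51, 0, 0.213, 0.0375, -0.374],
    [1, 12, -68, 0, 0.284, 0.05, -0.5],
    [1, 15, -85, 0, 0.354, 0.0625, -0.624],
    [1, 18, -102, 0, 0.425, 0.075, -0.748],
    [1, 21, -119, 0, 0.496, 0.0875, -0.873],
    [1, 24, -136, 0, 0.567, 0.1, -0.998],
  ],
)

```text
t: 14.0
ee_pos: [0.5147, -0.0796, 0.1909]
tool_rot: [-0.506, 1.165, -1.518]
contact_force: [0.2, 0.7, -1.1]
width: 0.0161
```

```bash
python3 -c "
from gap import *
rem(TR(40,90),RR);"
```

```text
ang about HZ -1.011 unit [-0.492 -0.087  0.866] off-axis 0.001
ang about HZ -1.011 unit [-0.492 -0.087  0.866] off-axis 0.001
t 14.00 shift [  20.1 -117.2   -0. ] turn [ 0.4986  0.0887 -0.8748] | 57.9 q [-0.55  0.12  1.95  0.52  0.73  1.07] w 16.1 F [ 0.2  0.7 -1.1]
```

Request:
play_rows(
  commands=[
    [1, 3, -17, 0, 0.071, 0.0125, -0.125],
    [1, 6, -34, 0, 0.142, 0.025, -0.25],
    [1, 9, -51, 0, 0.213, 0.0375, -0.374],
    [1, 12, -68, 0, 0.284, 0.05, -0.5],
    [1, 15, -85, 0, 0.354, 0.0625, -0.624],
    [1, 18, -102, 0, 0.425, 0.075, -0.748],
    [1, 20, -117, 0, 0.499, 0.089, -0.875],
    [1, 20, -117, 0, 0.499, 0.089, -0.875],
  ],
)

```text
t: 14.8
ee_pos: [0.5347, -0.1973, 0.1908]
tool_rot: [0.334, 1.902, -1.817]
contact_force: [-0.8, 0.0, -1.2]
width: 0.016
```

```bash
python3 -c "
from gap import *
rem(TR(25,-2.5),RR);st('R',4,1.6)"
```

```text
ang about HZ -0.003 unit [-0.492 -0.087  0.866] off-axis 0.001
ang about HZ -0.003 unit [-0.492 -0.087  0.866] off-axis 0.001
t 14.80 shift [ 43.   23.3 -80. ] turn [ 0.0017  0.0006 -0.0019] | 0.1 q [-0.75  0.26  1.78  0.56  0.85  1.9 ] w 16.0 F [-0.8  0.  -1.2]
t 14.80 pos x,s,h [-0.2, 40.5, 90.0] F(x,out,z) [-1.3, -0.2, -0.7] |F| 1.5 rot [ 0.002  0.001 -0.002] q [-0.75  0.26  1.78  0.56  0.85  1.9 ] w 16.0
gap L R [ 3.21e+00 -5.00e-02  1.81e+00  2.60e-01  9.90e+01]
```

Request:
play_rows(
  commands=[
    [1, 14, 2, -26, 0, 0, 0],
    [1, 30, 4, -54, 0, 0, 0],
    [1, 45, 8, -79.5, 0, 0, 0],
    [1, 43, 23, -79.5, 0.002, 0.001, -0.002],
    [1, 43, 23, -79.5, 0.002, 0.001, -0.002],
    [1, 43, 23, -79.5, 0.002, 0.001, -0.002],
  ],
)

```text
t: 15.6
ee_pos: [0.5779, -0.1724, 0.1127]
tool_rot: [0.331, 1.901, -1.815]
contact_force: [-0.5, -0.5, -1.5]
width: 0.016
```

```bash
python3 - <<'E'
from gap import *
rem(TR(6,-2.3),RR);st('R',4,1.6,False)
o=sensors.get_obs(); tip,B,p=wedge_pts(o,d0,g0)
look("r1.png",(215,170,305,240),8,[(X,(0,0,255)) for X in p.values()])
c=read_camera("top"); crop(c,(195,165,275,235),"r1t.png",8)
E
```

```text
ang about HZ -0.005 unit [-0.492 -0.087  0.866] off-axis 0.001
ang about HZ -0.005 unit [-0.492 -0.087  0.866] off-axis 0.001
t 15.60 shift [-3.5 17.1 -1.8] turn [ 0.0018  0.0013 -0.0048] | 0.3 q [-0.65  0.43  1.78  0.64  0.66  1.86] w 16.0 F [-0.5 -0.5 -1.5]
t 15.60 pos x,s,h [1.3, 23.5, -1.0] F(x,out,z) [-1.2, 0.4, -1.0] |F| 1.6 rot [ 0.002  0.001 -0.005] q [-0.65  0.43  1.78  0.64  0.66  1.86] w 16.0
```

View pics/r1.png

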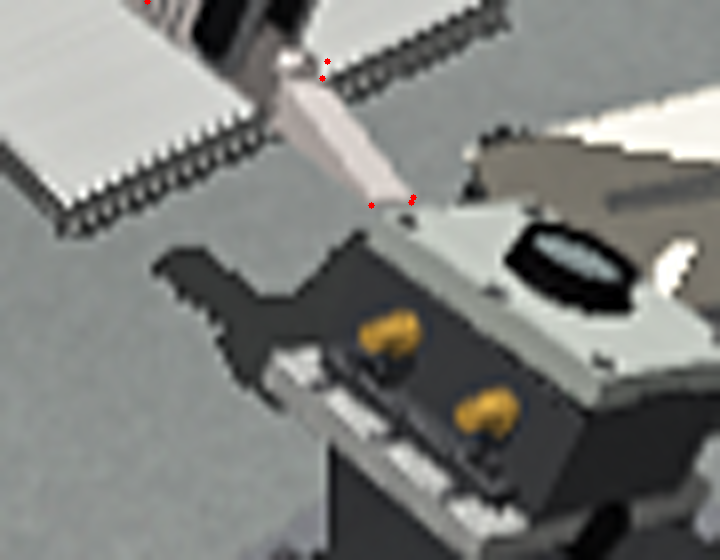

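View pics/r1t.png

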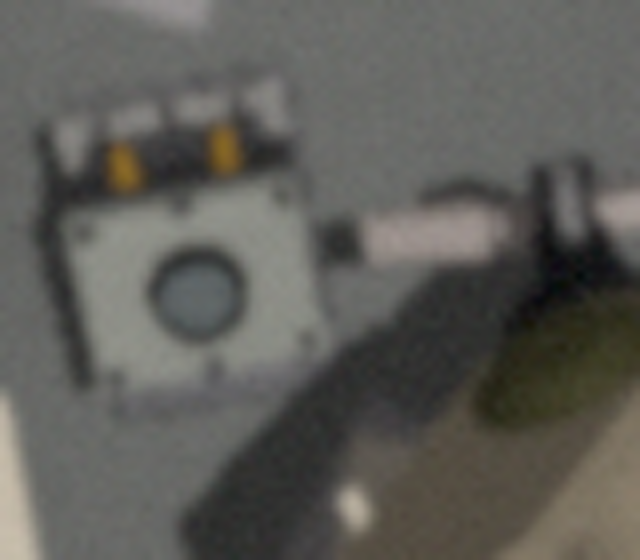

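Request:
play_rows(
  commands=[
    [1, -3.5, 9, -1.8, 0.002, 0.001, -0.005],
    [1, -3.5, 17, -1.8, 0.002, 0.001, -0.005],
    [1, -3.5, 17, -1.8, 0.002, 0.001, -0.005],
  ],
)

```text
t: 16.1
ee_pos: [0.5739, -0.1543, 0.1095]
tool_rot: [0.336, 1.908, -1.816]
contact_force: [-0.2, 0.3, -0.8]
width: 0.0159
```

```bash
python3 - <<'E'
from gap import *
rem(TR(-6,-2.5),RR);st('R',4,1.6,False)
E
```

```text
ang about HZ 0.002 unit [-0.492 -0.087  0.866] off-axis 0.002
ang about HZ -6.281 unit [-0.492 -0.087  0.866] off-axis 0.002
t 16.10 shift [-1.5 10.9  1.2] turn [-0.0023 -0.0019  0.0005] | 0.2 q [-0.62  0.41  1.81  0.64  0.64  1.88] w 15.9 F [-0.2  0.3 -0.8]
t 16.10 pos x,s,h [-0.9, 5.0, -3.4] F(x,out,z) [-0.6, -0.3, -0.6] |F| 0.9 rot [-0.002 -0.002  0.001] q [-0.62  0.41  1.81  0.64  0.64  1.88] w 15.9
```

Request:
play_rows(
  commands=[
    [1, 0.3, 0, 1, 0, 0, 0],
    [1, -0.2, 3, 1.1, 0, 0, 0],
    [1, -0.7, 6, 1.1, 0, 0, 0],
    [1, -1.2, 9, 1.1, 0, 0, 0],
    [1, -1.5, 11, 1.1, 0, 0, 0],
    [1, -1.5, 11, 1.1, 0, 0, 0],
  ],
)

```text
t: 16.7
ee_pos: [0.5727, -0.1445, 0.1109]
tool_rot: [0.337, 1.906, -1.817]
contact_force: [-1.0, -0.9, -0.0]
width: 0.016
```

```bash
python3 - <<'E'
from gap import *
st('R',6,1.6)
look("r2.png",(215,170,305,240),8,[])
c=read_camera("top"); crop(c,(195,165,275,235),"r2t.png",8)
E
```

```text
t 16.70 pos x,s,h [0.2, -4.9, -2.5] F(x,out,z) [-1.0, 0.7, 0.6] |F| 1.3 rot [-0.001 -0.001  0.002] q [-0.6   0.4   1.82  0.64  0.63  1.89] w 16.0
gap L R [ 3.33e+00 -9.00e-02  2.67e+00  2.50e-01  1.00e+02]
```

View pics/r2.png

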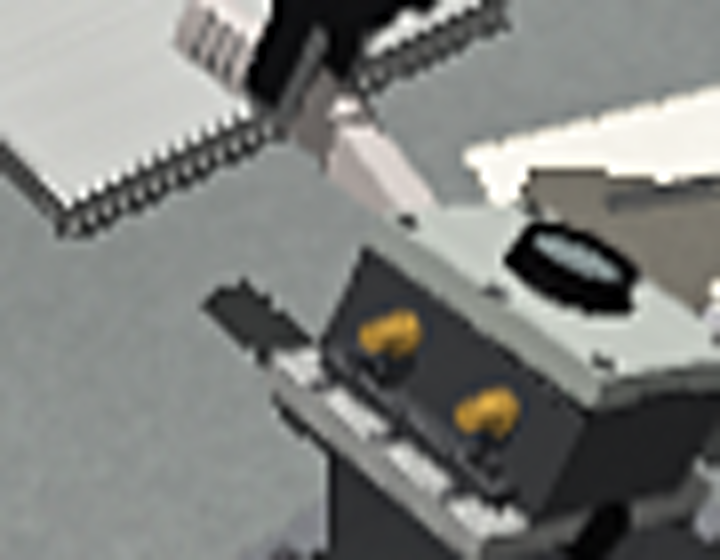

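Request:
play_rows(
  commands=[
    [1, -0.5, 3, 0, 0, 0, 0],
    [1, -1, 6, 0, 0, 0, 0],
    [1, -1.6, 9, 0, 0, 0, 0],
    [1, -2.1, 12, 0, 0, 0, 0],
    [1, -2.1, 12, 0, 0, 0, 0],
  ],
)

```text
t: 17.7
ee_pos: [0.5717, -0.1352, 0.1121]
tool_rot: [0.342, 1.899, -1.822]
contact_force: [-0.1, -13.2, 2.9]
width: 0.0164
```

```bash
python3 - <<'E'
from gap import *
st('R',6,1.6)
E
```

```text
t 17.70 pos x,s,h [1.3, -14.2, -1.7] F(x,out,z) [-0.6, 13.0, 3.7] |F| 13.5 rot [0.004 0.003 0.005] q [-0.59  0.39  1.84  0.64  0.61  1.91] w 16.4
gap L R [  3.3    0.59   2.72   0.24 100.  ]
```

Request:
play_rows(
  commands=[
    [1, -0.5, 2.5, 0, 0, 0, 0],
    [1, -0.9, 5, 0, 0, 0, 0],
    [1, -1.3, 7.5, 0, 0, 0, 0],
    [1, -1.8, 10, 0, 0, 0, 0],
    [1, -1.8, 10, 0, 0, 0, 0],
  ],
)

```text
t: 18.5
ee_pos: [0.5702, -0.1254, 0.1123]
tool_rot: [0.343, 1.899, -1.822]
contact_force: [1.2, -13.2, 2.6]
width: 0.0158
```

```bash
python3 - <<'E'
from gap import *
st('R',6,2.5)
E
```

```text
t 18.50 pos x,s,h [1.6, -24.1, -1.7] F(x,out,z) [0.3, 13.2, 2.8] |F| 13.5 rot [0.004 0.003 0.005] q [-0.57  0.38  1.85  0.64  0.6   1.92] w 15.8
gap L R [ 3.32  3.43  2.34  0.22 97.  ]
```

Request:
play_rows(
  commands=[
    [1, -0.4, 2.5, 0, 0, 0, 0],
    [1, -0.9, 5, 0, 0, 0, 0],
    [1, -1.3, 7.5, 0, 0, 0, 0],
    [1, -1.5, 8.5, 0, 0, 0, 0],
    [1, -1.5, 8.5, 0, 0, 0, 0],
  ],
)

```text
t: 19.3
ee_pos: [0.5687, -0.1168, 0.1122]
tool_rot: [0.343, 1.899, -1.822]
contact_force: [1.1, -14.1, 3.0]
width: 0.0161
```

```bash
python3 - <<'E'
from gap import *
st('R',6,4)
E
```

```text
t 19.30 pos x,s,h [1.6, -32.8, -1.7] F(x,out,z) [0.4, 14.1, 3.3] |F| 14.5 rot [0.004 0.003 0.005] q [-0.56  0.37  1.87  0.64  0.59  1.93] w 16.1
gap L R [ 3.42  6.06 -1.35  0.25 98.  ]
```

Request:
play_rows(
  commands=[
    [1, 1.7, -10, 0, 0, 0, 0],
    [1, 4.5, -25, 0, 0, 0, 0],
    [1, 8, -45, 0, 0, 0, 0],
    [1, 12.5, -72, 0, 0, 0, 0],
    [1, 12.5, -72, 0, 0, 0, 0],
  ],
)

```text
t: 20.1
ee_pos: [0.5801, -0.1895, 0.1104]
tool_rot: [0.34, 1.906, -1.819]
contact_force: [-0.2, 0.1, -0.7]
width: 0.0159
```

```bash
python3 - <<'E'
from gap import *
st('R',8,4.5)
rem(TR(40,90),RR)
E
```

```text
t 20.10 pos x,s,h [-0.5, 40.7, -2.7] F(x,out,z) [-0.5, -0.1, -0.5] |F| 0.7 rot [-0.001 -0.001  0.004] q [-0.67  0.45  1.75  0.64  0.68  1.85] w 15.9
gap L R [ 3.35  6.04  0.84  0.19 98.  ]
ang about HZ 0.002 unit [-0.492 -0.087  0.866] off-axis 0.002
ang about HZ -6.281 unit [-0.492 -0.087  0.866] off-axis 0.002
t 20.50 shift [-44.9 -11.3  80.2] turn [-0.002  -0.0016  0.0009] | 0.2 q [-0.66  0.44  1.76  0.64  0.68  1.85] w 15.7 F [ 0.6  0.6 -0.7]
```

Request:
play_rows(
  commands=[
    [1, -22, -4, 38, 0, 0, 0],
    [1, -45, -8, 78, -0.035, -0.006, 0.062],
    [1, -48, 5, 80, -0.106, -0.0187, 0.187],
    [1, -51, 22, 80, -0.177, -0.0312, 0.312],
    [1, -54, 39, 80, -0.248, -0.0437, 0.437],
    [1, -57, 56, 80, -0.319, -0.0562, 0.561],
    [1, -60, 73, 80, -0.39, -0.0687, 0.686],
    [1, -63, 90, 80, -0.461, -0.0812, 0.811],
  ],
)

```text
t: 21.3
ee_pos: [0.5165, -0.095, 0.1908]
tool_rot: [-0.458, 1.221, -1.546]
contact_force: [0.0, -0.3, -0.9]
width: 0.0161
```

Request:
play_rows(
  commands=[
    [1, -3, 17, 0, -0.071, -0.0125, 0.125],
    [1, -6, 34, 0, -0.142, -0.025, 0.25],
    [1, -9, 51, 0, -0.213, -0.0375, 0.374],
    [1, -12, 68, 0, -0.284, -0.05, 0.5],
    [1, -15, 85, 0, -0.354, -0.0625, 0.624],
    [1, -18, 102, 0, -0.425, -0.075, 0.748],
    [1, -21, 119, 0, -0.496, -0.0875, 0.873],
    [1, -24, 136, 0, -0.567, -0.1, 0.998],
  ],
)

```text
t: 22.1
ee_pos: [0.4924, 0.0409, 0.1908]
tool_rot: [-1.134, 0.308, -0.97]
contact_force: [-0.2, 0.1, -1.3]
width: 0.0161
```

```bash
python3 - <<'E'
from gap import *
rem(TL(40,90),RL)
E
```

```text
ang about HZ 1.049 unit [-0.492 -0.087  0.866] off-axis 0.001
ang about HZ -5.234 unit [-0.492 -0.087  0.866] off-axis 0.001
t 22.10 shift [-1.89e+01  1.10e+02  1.00e-01] turn [-0.5158 -0.0908  0.9091] | 60.1 q [-0.27  0.05  2.03  0.38  0.62  0.34] w 16.1 F [-0.2  0.1 -1.3]
```

Request:
play_rows(
  commands=[
    [1, -3, 16, 0, -0.071, -0.0125, 0.125],
    [1, -6, 32, 0, -0.142, -0.025, 0.25],
    [1, -8, 48, 0, -0.213, -0.0375, 0.374],
    [1, -11, 64, 0, -0.284, -0.05, 0.5],
    [1, -14, 80, 0, -0.354, -0.0625, 0.624],
    [1, -17, 96, 0, -0.425, -0.075, 0.748],
    [1, -19, 110, 0, -0.5, -0.09, 0.88],
    [1, -19, 110, 0, -0.516, -0.091, 0.909],
  ],
)

```text
t: 22.9
ee_pos: [0.473, 0.1515, 0.1907]
tool_rot: [-1.481, -0.54, -0.274]
contact_force: [-0.5, -0.6, -0.6]
width: 0.0158
```

```bash
python3 - <<'E'
from gap import *
rem(TL(25,-2.2),RL)
E
```

```text
ang about HZ -0.0 unit [-0.492 -0.087  0.866] off-axis 0.001
ang about HZ -0.0 unit [-0.492 -0.087  0.866] off-axis 0.001
t 22.90 shift [ 48.5  -7.4 -79.6] turn [-0.0008 -0.     -0.0008] | 0.1 q [ 0.04  0.05  2.03  0.13  0.55 -0.24] w 15.8 F [-0.5 -0.6 -0.6]
```

Request:
play_rows(
  commands=[
    [1, 14, 3, -26, 0, 0, 0],
    [1, 30, 6, -53, 0, 0, 0],
    [1, 46, 8, -79.5, 0, 0, 0],
    [1, 48.5, -7, -79.5, 0, 0, 0],
    [1, 48.5, -7, -79.5, 0, 0, 0],
    [1, 48.5, -7, -79.5, 0, 0, 0],
  ],
)

```text
t: 23.5
ee_pos: [0.5222, 0.1431, 0.1116]
tool_rot: [-1.481, -0.535, -0.28]
contact_force: [-0.4, -0.4, -0.9]
width: 0.016
```

```bash
python3 - <<'E'
from gap import *
rem(TL(-12,-2.2),RL)
st("L",4,4.5)
look("l5.png",(260,180,350,250),8,[])
E
```

```text
ang about HZ 0.007 unit [-0.492 -0.087  0.866] off-axis 0.001
ang about HZ -6.277 unit [-0.492 -0.087  0.866] off-axis 0.001
t 23.50 shift [  5.8 -35.4  -0.5] turn [-0.003   0.0003  0.006 ] | 0.4 q [ 0.01  0.28  2.    0.24  0.35 -0.36] w 16.0 F [-0.4 -0.4 -0.9]
t 23.50 pos x,s,h [0.7, 23.9, -2.0] F(x,out,z) [-0.9, -0.3, -0.5] |F| 1.1 rot [-0.003  0.     0.006] q [ 0.01  0.28  2.    0.24  0.35 -0.36] w 16.0
gap L R [ 3.38  6.06  1.43  0.29 96.  ]
```

View pics/l5.png

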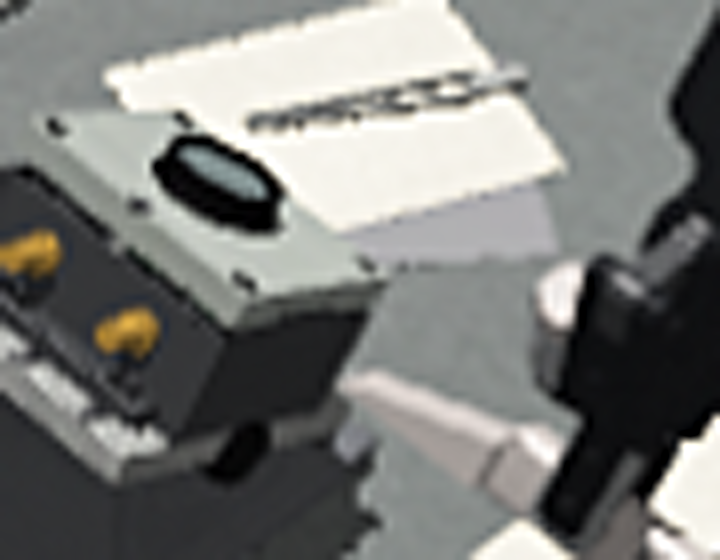

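Request:
play_rows(
  commands=[
    [1, 1.5, -10, -0.4, -0.003, 0, 0.006],
    [1, 3.3, -20, -0.4, -0.003, 0, 0.006],
    [1, 4.3, -26, -0.4, -0.003, 0, 0.006],
    [1, 5.2, -31, -0.4, -0.003, 0, 0.006],
    [1, 6, -36, -0.4, -0.003, 0, 0.006],
    [1, 6, -36, -0.4, -0.003, 0, 0.006],
  ],
)

```text
t: 24.45
ee_pos: [0.5285, 0.1065, 0.111]
tool_rot: [-1.483, -0.54, -0.274]
contact_force: [-1.6, -1.4, 1.3]
width: 0.0156
```

```bash
python3 - <<'E'
from gap import *
st("L",4,4.5)
E
```

```text
t 24.45 pos x,s,h [0.3, -13.3, -2.4] F(x,out,z) [-0.9, -1.1, 2.0] |F| 2.5 rot [0.001 0.001 0.   ] q [-0.08  0.28  2.01  0.36  0.36 -0.56] w 15.6
gap L R [ 3.33  6.08  1.61  0.25 98.  ]
```

Request:
play_rows(
  commands=[
    [1, 0.7, -4, 0.2, 0, 0, 0],
    [1, 1.3, -8, 0.2, 0, 0, 0],
    [1, 2, -12, 0.2, 0, 0, 0],
    [1, 2.6, -15, 0.2, 0, 0, 0],
    [1, 3, -18, 0.2, 0, 0, 0],
    [1, 3.6, -21, 0.2, 0, 0, 0],
    [1, 3.6, -21, 0.2, 0, 0, 0],
  ],
)

```text
t: 25.35
ee_pos: [0.5307, 0.0871, 0.1105]
tool_rot: [-1.48, -0.538, -0.27]
contact_force: [-6.4, 10.8, 5.1]
width: 0.0161
```

```bash
python3 - <<'E'
from gap import *
st("L",6,5.5)
E
```

```text
t 25.35 pos x,s,h [-1.0, -32.7, -2.2] F(x,out,z) [-1.3, 11.8, 6.6] |F| 13.6 rot [-0.002 -0.003 -0.002] q [-0.13  0.28  2.01  0.42  0.38 -0.66] w 16.1
gap L R [ 5.44  5.95  1.3   0.22 96.  ]
```

Request:
play_rows(
  commands=[
    [1, 0.4, -2.5, 0, 0, 0, 0],
    [1, 0.9, -5, 0, 0, 0, 0],
    [1, 0.9, -5, 0, 0, 0, 0],
  ],
)

```text
t: 25.95
ee_pos: [0.5315, 0.0824, 0.1105]
tool_rot: [-1.479, -0.538, -0.27]
contact_force: [-7.2, 13.7, 6.3]
width: 0.016
```

```bash
python3 - <<'E'
from gap import *
st("L",10,6.3)
E
```

```text
t 25.95 pos x,s,h [-1.1, -37.5, -2.2] F(x,out,z) [-0.9, 14.8, 7.8] |F| 16.8 rot [-0.002 -0.004 -0.002] q [-0.14  0.28  2.01  0.43  0.39 -0.68] w 16.0
gap L R [ 6.71  6.02  0.78  0.19 99.  ]
```

Request:
play_rows(
  commands=[
    [1, -1.7, 10, 0, 0, 0, 0],
    [1, -4.5, 25, 0, 0, 0, 0],
    [1, -8, 45, 0, 0, 0, 0],
    [1, -13.5, 78, 0, 0, 0, 0],
    [1, -13.5, 78, 0, 0, 0, 0],
  ],
)

```text
t: 26.95
ee_pos: [0.5184, 0.1611, 0.1107]
tool_rot: [-1.481, -0.541, -0.271]
contact_force: [-0.0, -0.4, 0.2]
width: 0.0162
```

```bash
python3 - <<'E'
from gap import *
st("L",8,6.3)
delta(TL(40,90),RL)
E
```

```text
t 26.95 pos x,s,h [-0.3, 42.3, -2.5] F(x,out,z) [0.0, -0.3, 0.2] |F| 0.4 rot [-0.    -0.001 -0.003] q [ 0.06  0.29  2.    0.18  0.34 -0.28] w 16.2
gap L R [ 6.7   5.98  1.5   0.21 99.  ]
t 27.35 shift [-46.   -7.3  79.9] turn [ 0.0003 -0.0001  0.0008] | 0.0 q [ 0.05  0.29  2.    0.18  0.34 -0.28] w 15.7 F [-0.5  0.2 -0.5]
```

Same start as the earlier transfer, so I repeat it.

Request:
play_rows(
  commands=[
    [1, -22, -4, 38, 0, 0, 0],
    [1, -44, -8, 77, 0.037, 0.0065, -0.065],
    [1, -43, -20, 80, 0.11, 0.0195, -0.195],
    [1, -40, -36, 80, 0.18, 0.0325, -0.325],
    [1, -37, -52, 80, 0.259, 0.0456, -0.455],
    [1, -34, -68, 80, 0.332, 0.0586, -0.585],
    [1, -31, -84, 80, 0.406, 0.0716, -0.715],
    [1, -28, -102, 80, 0.48, 0.0846, -0.844],
  ],
)

```text
t: 28.15
ee_pos: [0.4914, 0.056, 0.1911]
tool_rot: [-1.165, 0.251, -0.927]
contact_force: [1.2, 0.2, -1.7]
width: 0.0162
```

Request:
play_rows(
  commands=[
    [1, 3, -17, 0, 0.071, 0.0125, -0.125],
    [1, 6, -34, 0, 0.142, 0.025, -0.25],
    [1, 9, -51, 0, 0.213, 0.0375, -0.374],
    [1, 12, -68, 0, 0.284, 0.05, -0.5],
    [1, 15, -85, 0, 0.354, 0.0625, -0.624],
    [1, 18, -102, 0, 0.425, 0.075, -0.748],
    [1, 21, -119, 0, 0.496, 0.0875, -0.873],
    [1, 24, -136, 0, 0.567, 0.1, -0.998],
  ],
)

```text
t: 28.95
ee_pos: [0.5153, -0.0803, 0.191]
tool_rot: [-0.507, 1.165, -1.519]
contact_force: [0.5, -0.5, -1.0]
width: 0.0161
```

Request:
play_rows(
  commands=[
    [1, 3, -17, 0, 0.071, 0.0125, -0.125],
    [1, 6, -34, 0, 0.142, 0.025, -0.25],
    [1, 9, -51, 0, 0.213, 0.0375, -0.374],
    [1, 12, -68, 0, 0.284, 0.05, -0.5],
    [1, 15, -85, 0, 0.354, 0.0625, -0.624],
    [1, 18, -102, 0, 0.425, 0.075, -0.748],
    [1, 20, -117, 0, 0.499, 0.089, -0.875],
    [1, 20, -117, 0, 0.499, 0.089, -0.875],
  ],
)

```text
t: 29.75
ee_pos: [0.5352, -0.198, 0.1909]
tool_rot: [0.333, 1.903, -1.817]
contact_force: [-0.3, -0.4, -0.9]
width: 0.0156
```

```bash
python3 -c "
from gap import *
rem(TR(25,-2.3),RR)"
```

```text
ang about HZ -0.002 unit [-0.492 -0.087  0.866] off-axis 0.0
ang about HZ -0.002 unit [-0.492 -0.087  0.866] off-axis 0.0
t 29.75 shift [ 42.4  24.1 -79.9] turn [ 0.0012  0.     -0.002 ] | 0.1 q [-0.75  0.26  1.78  0.56  0.85  1.9 ] w 15.6 F [-0.3 -0.4 -0.9]
```

Request:
play_rows(
  commands=[
    [1, 14, 2, -26, 0, 0, 0],
    [1, 30, 4, -54, 0, 0, 0],
    [1, 45, 8, -80, 0, 0, 0],
    [1, 42.5, 24, -80, 0, 0, 0],
    [1, 42.5, 24, -80, 0, 0, 0],
    [1, 42.5, 24, -80, 0, 0, 0],
    [1, 42.5, 24, -80, 0, 0, 0],
  ],
)

```text
t: 30.45
ee_pos: [0.578, -0.1726, 0.1124]
tool_rot: [0.33, 1.899, -1.815]
contact_force: [0.3, -0.0, -0.5]
width: 0.0155
```

```bash
python3 -c "
from gap import *
st('R',1,6,False)
delta(TR(-12,-2.2),RR)"
```

```text
t 30.45 pos x,s,h [1.2, 23.7, -1.3] F(x,out,z) [0.0, 0.1, -0.6] |F| 0.6 rot [ 0.003  0.002 -0.006] q [-0.65  0.43  1.78  0.64  0.66  1.86] w 15.5
t 30.45 shift [-6.8 35.  -1.3] turn [ 0.0034  0.0018 -0.0062] | 0.4 q [-0.65  0.43  1.78  0.64  0.66  1.86] w 15.5 F [ 0.3 -0.  -0.5]
```

Request:
play_rows(
  commands=[
    [1, -2, 9, -0.8, 0.003, 0.002, -0.006],
    [1, -4, 18, -0.8, 0.003, 0.002, -0.006],
    [1, -5, 25, -0.8, 0.003, 0.002, -0.006],
    [1, -6, 30, -0.8, 0.003, 0.002, -0.006],
    [1, -7, 35, -0.8, 0.003, 0.002, -0.006],
    [1, -7, 35, -0.8, 0.003, 0.002, -0.006],
  ],
)

```text
t: 31.05
ee_pos: [0.5707, -0.1362, 0.1104]
tool_rot: [0.334, 1.907, -1.815]
contact_force: [-1.6, 1.6, 2.4]
width: 0.0163
```

```bash
python3 -c "
from gap import *
st('R',4,6)"
```

```text
t 31.05 pos x,s,h [-0.5, -13.4, -2.6] F(x,out,z) [0.1, -1.9, 2.7] |F| 3.3 rot [-0.002 -0.002 -0.001] q [-0.59  0.39  1.84  0.64  0.62  1.9 ] w 16.3
gap L R [ 6.8   5.89 -0.48  0.26 94.  ]
```

Request:
play_rows(
  commands=[
    [1, -0.7, 4, 0, 0, 0, 0],
    [1, -1.4, 8, 0, 0, 0, 0],
    [1, -2.1, 12, 0, 0, 0, 0],
    [1, -2.8, 16, 0, 0, 0, 0],
    [1, -3.3, 19, 0, 0, 0, 0],
    [1, -3.8, 22, 0, 0, 0, 0],
    [1, -3.8, 22, 0, 0, 0, 0],
  ],
)

```text
t: 31.95
ee_pos: [0.5676, -0.1165, 0.111]
tool_rot: [0.337, 1.902, -1.82]
contact_force: [-2.0, -9.1, 4.9]
width: 0.0157
```

```bash
python3 -c "
from gap import *
st('R',6,6)"
```

```text
t 31.95 pos x,s,h [0.1, -33.3, -2.3] F(x,out,z) [-0.6, 8.6, 6.0] |F| 10.5 rot [0.002 0.    0.002] q [-0.56  0.37  1.87  0.64  0.59  1.93] w 15.7
gap L R [ 6.73  5.98  1.73  0.23 96.  ]
```

Request:
play_rows(
  commands=[
    [1, -0.3, 2, 0, 0, 0, 0],
    [1, -0.6, 3.5, 0, 0, 0, 0],
    [1, -0.6, 3.5, 0, 0, 0, 0],
  ],
)

```text
t: 32.55
ee_pos: [0.5676, -0.1148, 0.1116]
tool_rot: [0.34, 1.898, -1.823]
contact_force: [-1.5, -16.6, 4.6]
width: 0.0161
```

```bash
python3 -c "
from gap import *
st('R',10,6.5)"
```

```text
t 32.55 pos x,s,h [0.7, -35.0, -1.9] F(x,out,z) [-1.5, 16.0, 6.2] |F| 17.2 rot [0.005 0.002 0.004] q [-0.55  0.37  1.87  0.64  0.58  1.93] w 16.1
gap L R [ 6.67e+00  6.56e+00 -9.00e-02  1.70e-01  1.06e+02]
```

Request:
play_rows(
  commands=[
    [1, 1.7, -10, 0, 0, 0, 0],
    [1, 4.5, -25, 0, 0, 0, 0],
    [1, 8, -45, 0, 0, 0, 0],
    [1, 13, -75, 0, 0, 0, 0],
    [1, 13, -75, 0, 0, 0, 0],
  ],
)

```text
t: 33.55
ee_pos: [0.5797, -0.1898, 0.1098]
tool_rot: [0.338, 1.906, -1.819]
contact_force: [0.1, 0.2, -1.6]
width: 0.0156
```

```bash
python3 - <<'E'
from gap import *
st('R',16,6.6)
o=sensors.get_obs(); tip,B,p=wedge_pts(o,d0,g0)
look("e1.png",(215,165,315,240),7,[])
# target rotations
yaw=1.745
Rv=toolR([np.cos(yaw),np.sin(yaw),0],[0,0,1])
delta([.45,-.22,.26],Rv)
E
```

```text
t 33.55 pos x,s,h [-1.2, 41.0, -3.0] F(x,out,z) [-0.7, -0.2, -1.5] |F| 1.7 rot [-0.001 -0.002  0.003] q [-0.67  0.45  1.75  0.64  0.68  1.85] w 15.6
gap L R [  6.68   6.49   1.12   0.15 106.  ]
t 34.50 shift [-129.4  -33.4  149.8] turn [-9.230e-02  5.136e-01  4.000e-04] | 29.9 q [-0.67  0.44  1.76  0.64  0.68  1.85] w 15.9 F [-0.3  0.2 -0.5]
```

View pics/e1.png

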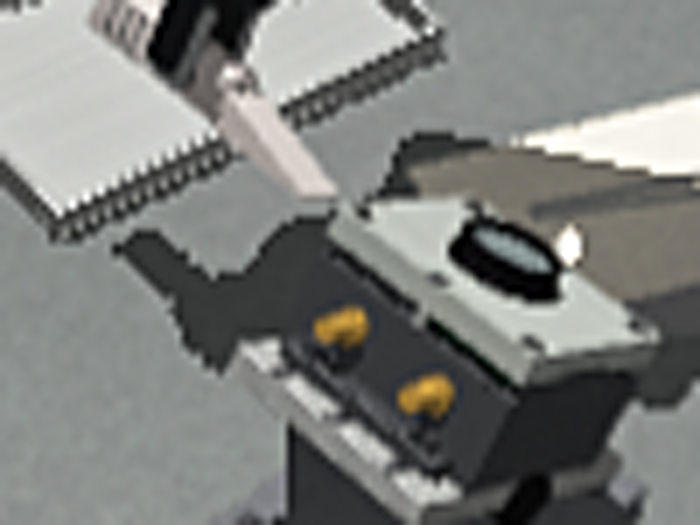

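Request:
play_rows(
  commands=[
    [1, -22, -4, 38, 0, 0, 0],
    [1, -50, -10, 80, 0, 0, 0],
    [1, -85, -20, 110, -0.02, 0.12, 0],
    [1, -115, -30, 140, -0.045, 0.25, 0],
    [1, -129, -33, 150, -0.07, 0.39, 0],
    [1, -129, -33, 150, -0.092, 0.513, 0],
    [1, -129, -33, 150, -0.092, 0.513, 0],
  ],
)

```text
t: 35.2
ee_pos: [0.4516, -0.2193, 0.2603]
tool_rot: [-0.188, 2.129, -2.13]
contact_force: [-0.1, 0.7, -1.1]
width: 0.0162
```

```bash
python3 - <<'E'
from gap import *
delta([.45,-.22,.26],Rg)
E
```

```text
t 35.20 shift [-1.6 -0.7 -0.3] turn [ 3.0000e-04 -5.0000e-04 -1.9284e+00] | 110.5 q [-0.69  0.24  1.52 -0.    1.38  2.28] w 16.2 F [-0.1  0.7 -1.1]
```

Request:
play_rows(
  commands=[
    [1, 0, 0, 0, 0, 0, 0.149],
    [1, 0, 0, 0, 0, 0, 0.298],
    [1, 0, 0, 0, 0, 0, 0.447],
    [1, 0, 0, 0, 0, 0, 0.596],
    [1, 0, 0, 0, 0, 0, 0.745],
    [1, 0, 0, 0, 0, 0, 0.894],
    [1, 0, 0, 0, 0, 0, 1.043],
    [1, 0, 0, 0, 0, 0, 1.192],
  ],
)

```text
t: 36.0
ee_pos: [0.4502, -0.2194, 0.2596]
tool_rot: [-1.105, 1.354, -1.353]
contact_force: [-0.4, -0.1, 0.1]
width: 0.0158
```

Request:
play_rows(
  commands=[
    [1, 0, 0, 0, 0, 0, 0.149],
    [1, 0, 0, 0, 0, 0, 0.298],
    [1, 0, 0, 0, 0, 0, 0.447],
    [1, 0, 0, 0, 0, 0, 0.596],
    [1, 0, 0, 0, 0, 0, 0.745],
    [1, 0, 0, 0, 0, 0, 0.894],
    [1, 0, 0, 0, 0, 0, 1.043],
    [1, 0, 0, 0, 0, 0, 1.192],
  ],
)

```text
t: 36.8
ee_pos: [0.4502, -0.2193, 0.2596]
tool_rot: [-1.521, 0.451, -0.453]
contact_force: [-0.2, -0.3, -0.5]
width: 0.0157
```

Request:
play_rows(
  commands=[
    [1, 0, 0, 0, 0, 0, 0.149],
    [1, 0, 0, 0, 0, 0, 0.298],
    [1, 0, 0, 0, 0, 0, 0.447],
    [1, 0, 0, 0, 0, 0, 0.596],
    [1, 0, 0, 0, 0, 0, 0.745],
    [1, 0, 0, 0, 0, 0, 0.894],
    [1, 0, 0, 0, 0, 0, 1.043],
    [1, 0, 0, 0, 0, 0, 1.192],
  ],
)

```text
t: 37.6
ee_pos: [0.4502, -0.2193, 0.2596]
tool_rot: [-1.516, -0.483, 0.48]
contact_force: [0.9, -0.1, -0.9]
width: 0.0159
```

```bash
python3 - <<'E'
from gap import *
delta([.4988,-.3261,.12],Rg)
E
```

```text
t 37.60 shift [  48.6 -106.8 -139.6] turn [-0.002   0.0012  0.7741] | 44.4 q [-0.69  0.24  1.52  0.    1.38 -1.3 ] w 15.9 F [ 0.9 -0.1 -0.9]
```

Request:
play_rows(
  commands=[
    [1, 10, -25, 0, 0, 0, 0.149],
    [1, 20, -50, 0, 0, 0, 0.298],
    [1, 35, -80, -20, 0, 0, 0.447],
    [1, 48, -105, -50, 0, 0, 0.596],
    [1, 49, -107, -90, 0, 0, 0.74],
    [1, 49, -107, -130, 0, 0, 0.774],
    [1, 49, -107, -140, 0, 0, 0.774],
    [1, 49, -107, -140, 0, 0, 0.774],
  ],
)

```text
t: 38.4
ee_pos: [0.4989, -0.3262, 0.1194]
tool_rot: [-1.292, -1.068, 1.067]
contact_force: [0.0, 0.3, 0.1]
width: 0.0159
```

```bash
python3 - <<'E'
from gap import *
delta([.4988,-.3261,.0085],Rg)
look("b1.png",(180,90,290,200),6,[(X,(0,0,255)) for X in wedge_pts(sensors.get_obs(),d0,g0)[2].values()])
E
```

```text
t 38.40 shift [-1.000e-01  1.000e-01 -1.109e+02] turn [-0.0016 -0.0005  0.0081] | 0.5 q [-0.78  0.57  1.42  0.    1.16 -2.16] w 15.9 F [0.  0.3 0.1]
```

View pics/b1.png

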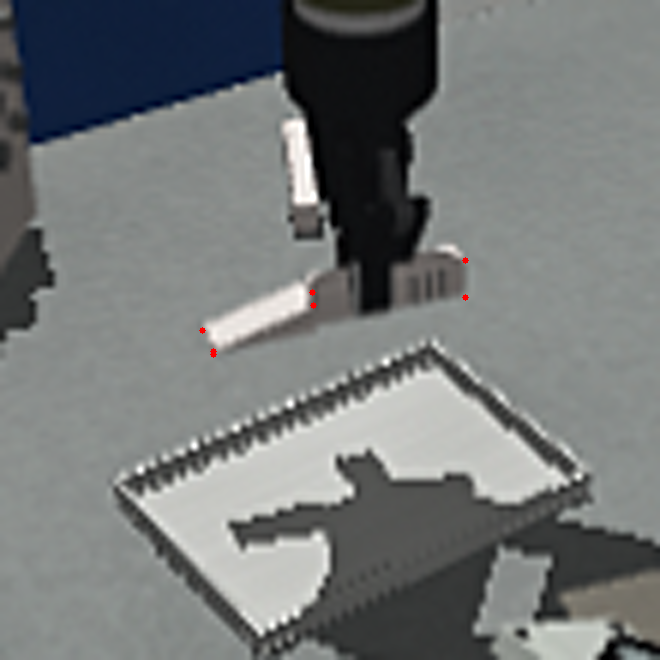

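Request:
play_rows(
  commands=[
    [1, 0, 0, -40, 0, 0, 0.008],
    [1, 0, 0, -75, 0, 0, 0.008],
    [1, 0, 0, -95, 0, 0, 0.008],
    [1, 0, 0, -105, 0, 0, 0.008],
    [1, 0, 0, -109, 0, 0, 0.008],
    [1, 0, 0, -110.5, 0, 0, 0.008],
    [1, 0, 0, -110.5, 0, 0, 0.008],
  ],
)

```text
t: 39.25
ee_pos: [0.5, -0.3271, 0.011]
tool_rot: [-1.292, -1.075, 1.076]
contact_force: [-1.1, 1.0, -0.4]
width: 0.0157
```

Request:
play_rows(
  commands=[
    [1, 0, 0, 0, 0, 0, 0],
    [1, 0, 0, 0, 0, 0, 0],
  ],
)

```text
t: 39.45
ee_pos: [0.4997, -0.3268, 0.0104]
tool_rot: [-1.291, -1.075, 1.076]
contact_force: [-0.7, -0.1, -0.7]
width: 0.0162
```

Request:
play_rows(
  commands=[
    [1, 0, 0, -1, 0, 0, 0],
    [1, 0, 0, -2, 0, 0, 0],
    [1, 0, 0, -2, 0, 0, 0],
    [1, 0, 0, -2, 0, 0, 0],
  ],
)

```text
t: 39.85
ee_pos: [0.4994, -0.3267, 0.0077]
tool_rot: [-1.29, -1.075, 1.076]
contact_force: [-0.5, 0.3, -0.2]
width: 0.0161
```

Request:
play_rows(
  commands=[
    [1, 0, 0, -1, 0, 0, 0],
    [1, 0, 0, -1, 0, 0, 0],
  ],
)

```text
t: 40.05
ee_pos: [0.4995, -0.3267, 0.0077]
tool_rot: [-1.29, -1.075, 1.076]
contact_force: [-3.3, 2.8, 9.3]
width: 0.0162
```

Touching now (9 N). Release, then rise.

Request:
play_rows(
  commands=[
    [0.3, 0, 0, 0.3, 0, 0, 0],
    [0.1, 0, 0, 0.3, 0, 0, 0],
    [0, 0, 0, 0.3, 0, 0, 0],
    [0, 0, 0, 0.3, 0, 0, 0],
    [0, 0, 0, 0.3, 0, 0, 0],
  ],
)

```text
t: 40.55
ee_pos: [0.4994, -0.3266, 0.0069]
tool_rot: [-1.29, -1.075, 1.076]
contact_force: [1.3, -0.2, 0.1]
width: 0.0427
```

Request:
play_rows(
  commands=[
    [0, 0, 0, 5, 0, 0, 0],
    [0, 0, 0, 20, 0, 0, 0],
    [0, 0, 0, 50, 0, 0, 0],
    [0, -10, 0, 95, 0, 0, 0],
    [0, -40, 0, 140, 0, 0, 0],
    [0, -80, 0, 180, 0, 0, 0],
    [0, -100, 0, 200, 0, 0, 0],
    [0, -100, 0, 200, 0, 0, 0],
  ],
)

```text
t: 41.35
ee_pos: [0.3982, -0.3277, 0.2122]
tool_rot: [-1.299, -1.074, 1.076]
contact_force: [0.3, -0.3, 0.8]
width: 0.043
```

```bash
python3 - <<'E'
from gap import *
st('R',16,6.6)
c=read_camera("scene"); cv2.imwrite("pics/end.png",cv2.resize(c["pixels"][:,:,::-1],(768,576),interpolation=cv2.INTER_CUBIC))
P=np.mean([cloud(read_camera("scene")) for _ in range(6)],0); q=P.reshape(-1,3)
m=(abs(q[:,0]-.52)<.085)&(abs(q[:,1]+.325)<.045)&(q[:,2]>.022); H=q[m]
print(len(H),np.median(H[:,2]),cv2.minAreaRect((H[:,:2]*1000).astype(np.float32)))
crop(c,(190,140,290,205),"end_tray.png",7)
E
```

```text
t 41.35 pos x,s,h [-125.5, 145.3, 187.1] F(x,out,z) [0.6, 0.3, 0.6] |F| 0.9 rot [-0.434 -0.421  1.877] q [-0.92  0.3   1.56 -0.    1.27 -2.3 ] w 43.0
gap L R [  6.68   6.52   0.6    0.13 106.  ]
715 0.45488764361141554 ((509.9254150390625, -335.3638610839844), (79.02705383300781, 171.80335998535156), 73.38311767578125)
```

View pics/end.png

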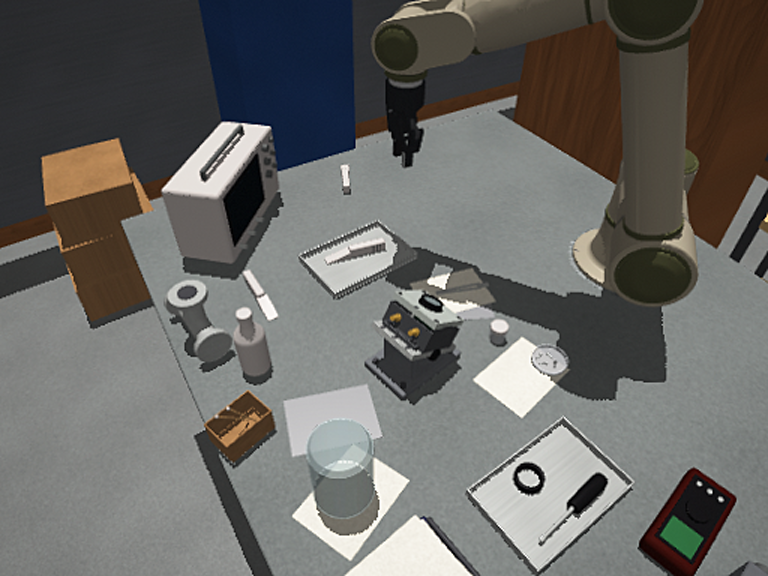

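View pics/end_tray.png

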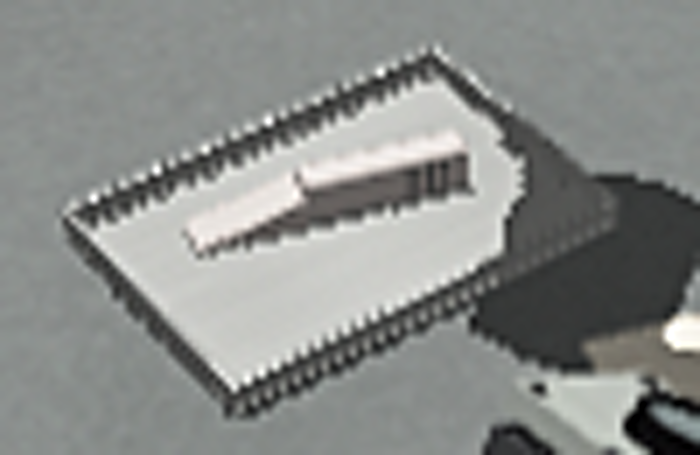

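The picture shows the wedge flat in the tray at its starting place (tip (195,240), handle end (465,150)). The bystanders stand where they were, and the arm is clear.

```bash
python3 -c "
from bench import ticket,sensors
print(sensors.get_obs()['t']); print(ticket.finish_job())"
```

```text
42.5
the job is handed in; nothing more can be done
None
```

The cover now stands about 6.7 mm (left) and 6.5 mm (right) above where it started, and the wedge is back flat in its tray. I handed the job in at 42.5 s.

- **How it was raised:** Only the wedge lifted the cover, in four pushes: left to 3.3 mm, right to 6.0, left to 6.7, right to 6.5. One side was never more than about 3.4 mm ahead by measured rise. Pushing took about 13–17 N.
- **Last checks:** After I pulled the wedge out, the rises were steady, and in the scene view the gap looked even with the cover still on its pins. The wedge lies where it started, the things around it look unmoved, and the arm touches nothing.
- **What I could not check:**
  - The rises are measured from the cover's starting position, so the true gaps include whatever small starting gap there was (0–0.8 mm per side). That puts them at roughly 6.5 to 7.5 mm.
  - The same uncertainty applies to the 3.4 mm lead, which at worst could have been just over 4 mm.
  - A last depth check of the wedge handle's height failed because the arm was in its selection area, so I judged "flat" from the picture alone.

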